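# Block a sole mould tight in its shipping tray

### The job

Pack the sole mould so that it cannot shift: swing the steel clamp bar fully up, slide the ribbed plywood board out of the gluing fixture, and fill the tray's leftover space with that board and the one loose wooden block that takes up the rest of the gap. Mould, board and block must all end flat on the tray's floor between its walls, side by side, standing upright as they do now. Leave the other two blocks and everything else on the bench where they are.

Things in the scene. Friction and masses are not known exactly. Their poses are not given: they have to be found in the camera images.
- tray: Open wooden shipping tray, fixed, at the left or right. Inside 126 mm along its x, 181 mm along its y; floor 10 mm thick, walls 12 mm thick, wall tops 40 mm above the bench (30 above the tray floor). Origin: centre of its underside, on the bench; z up.
- mould: Loose aluminium sole mould in the tray, 0.55 to 1 kg: slab 120 (x) x 90 (y) x 30 mm high; on the middle of its top a grip lug 50 (x) x 14 (y) x 35 mm high (top 65 mm above the origin). Origin: centre of underside; axes nearly parallel to the tray's. It starts anywhere along the tray's y and slides. Mould, board and right block side by side along the tray's y leave 7 mm of play in all.
- board: Loose plywood board, 120 (x) x 50 (y) x 16 mm thick, 0.1 kg, with a wooden grip rib across the middle of its top, 16 (x) x 34 (y) x 45 mm high (top 61 mm above the origin). Origin: centre of underside. Starts flat in the fixture, axes nearly parallel to the fixture's. In the tray its x lies along the tray's x, either way round.
- block_thin: Loose wooden block 120 mm (x) x 20 mm (y) x 70 mm high, standing on the bench. Origin: centre of its underside.
- block_mid: Loose wooden block 120 mm (x) x 34 mm (y) x 70 mm high, 0.14 to 0.28 kg, standing on the bench. Origin: centre of its underside. In the tray its x lies along the tray's x, either way round.
- block_thick: Loose wooden block 120 mm (x) x 46 mm (y) x 70 mm high, standing on the bench. Origin: centre of its underside.
- fixture: Steel gluing fixture, fixed, base plate 150 (x) x 160 (y) x 8 mm. Origin: centre of underside on the bench, z up. On the base plate the board lies in a channel along x, 54 mm wide, sides 26 mm above the bench; its centre starts near x = y = 0. The channel is open to the fixture's -x and stopped at x = +64 mm.
- bar (a joint): Clamp bar angle in rad: 0 lowered across the channel (fixture x = -41 to -19 mm), where it stops the rib from sliding out; grows as it swings up and over to the fixture's +y side; 1.57 upright, stop at 1.95. Stiff friction hinge: stays where left; 2 to 4 N at the handle moves it.
- bar_handle (a point): Middle of the bar's round steel handle rod, 14 mm diameter, parallel to the hinge, sticking out from the bar's free end toward the fixture's -x. 34 mm to -x of the bar's centre line, 138 mm from the hinge axis, 45 mm above the bench when lowered. Clear rod 23 mm either side of it.
- bar_hinge (a point): Point on the hinge axis, which is parallel to the fixture's x, 45 mm above the bench; at x = -30, y = +66 mm in the fixture's frame.
- lips (a point): Front end of the fixture's two overhanging lips, on the channel's centre line (fixture x = +4 mm), 33 mm above the bench at lip top. From here to x = +64 mm they overlap the board's long edges by about 3 mm, 3 mm above it, so the board cannot be lifted: first slide it at least 60 mm to the fixture's -x, level.
- glue_tin: Bystander: closed tin of glue, 72 mm diameter, 85 mm tall. Origin: centre of underside.
- thread_spool: Bystander: spool of thread, 56 mm diameter, 70 mm tall. Origin: centre of underside.
- tape_roll: Bystander: roll of tape lying flat, 90 mm diameter, 25 mm high. Origin: centre of underside.
- hammer: Bystander: hammer lying at the far edge, 260 mm long.
- solvent: Bystander: brown bottle, 60 mm diameter, 150 mm tall. Origin: centre of underside.
- wax_jar: Bystander: glass jar, 72 mm diameter, 60 mm tall. Origin: centre of underside.

How it is judged:
By the outcome, as a careful person would: the job done as asked, in the order asked, and still so for the second after the job is handed in, with the robot touching nothing.
It also fails if it takes over 72 s, if anything falls off the work surface, if the arm or the gripper's body presses on something with over 40 N, if the wrist force passes 120 N, or if a joint passes its speed limit or range.

### The arm

A 6-joint arm with a two-finger parallel gripper is mounted at the origin on the work surface. World frame = base frame: x ahead of the robot, y to its left, z up, the work surface at z = 0. Lengths are in m, angles in degrees, forces in N, time in s.
With the tool pointing down it reaches from about 0.4 to 0.825 m from the base axis. Payload 7 kg.
Tool frame: the origin (TCP) lies between the finger pads; the fingertips stand 19 mm ahead of it and the grasp point (between the pads) is the TCP; x points along the fingers, y is the direction in which the jaws open and shut, and the axes are right-handed (so a half turn about x gives the same grasp; the last joint's range is limited). The gripper opens to 88 mm and grips with 3 to 60 N. Pads are 19 mm wide; open, the fingers measure 130 mm over their backs; the gripper's body (78 mm by 193 mm) begins 47 mm behind the grasp point.
Start: joints at [90.648, 20.546, 0.682, 0, -70.136, -16.507], TCP at [0.184, 0.649, 0.246] pointing down, gripper open.
Joint ranges: [-176.03, 176.03], [-82.01, 121.73], [-58.28, 71.71], [-173.87, 95.51], [-174.79, -0.11], [-173.66, 173.66]. Speed limits (degrees/s): [136.94, 136.94, 172.46, 180, 180, 180].

### API

Orientations are given as [roll, pitch, yaw] about the fixed x, y, z axes, in that order (R = Rz(yaw) Ry(pitch) Rx(roll)).
In Python, from plant import * gives the robot as it stands.
- The arm moves only by the tool step_arm, never from a script. Its argument "steps" is a list of rows, each a list of 2 entries, a list of its own where there are three numbers: the shift along the tool's x, y, z in units of 0.02 m (1.0 is 0.02 m), then the turn about the tool's x in units of 6 degrees (1.0 is 6 degrees). A call has 1 to 20 rows; each row shifts and turns the commanded pose from where the row before left it, along the tool's axes as they then stand; what a row does not reach is not made up. A row lasts 1/12 s, in which the tool goes at most 41.7 mm and 7.16 degrees, less where a joint would pass 70% of its speed; a pose out of reach is approached as far as the arm can. A call with a number of a shift or a turn outside -1 to 1 is refused whole. A call with a gripper value outside its range is refused whole. "fingers" is the closure, from 0 (fully open) to 1 (shut), set as the call begins (left out, the last holds). The fingers move at their own pace and stop on an object; "grip_force" is the grip in N (left out, the last holds). Time passes only in rows, so rows that do not move let the fingers close. It gives the time, the measured TCP pose, the force and the opening at its end, in the units of the state.
- get_state(): the state, without advancing time (a new reading comes with each control period).
- capture(name): name is "side" or "top"; returns the picture (420x560x3 uint8, blue, green, red); there is no depth.
- camera_model(name): a dict with "intrinsics" (3x3 intrinsics, pixels), "dist_coeffs" ([k1, k2, p1, p2, k3] as OpenCV has them; the pictures are not rectified), "rvec" (rotation vector, rad) and "tvec" (3), from world to camera coordinates, as OpenCV has them. Camera axes: x right, y down, z forward; pixel columns grow to the right and rows downward; lengths in m; the calibration is good to about 2 mm. A picture is of the moment at which its call begins. camera_model takes no time and is no camera call.
- close_job(): hands the job in, once; it reports no verdict.
The state is a dict: "time_s": time; "joints": joint angles; "qd": joint speeds; "joint_torque": joint torques, N m; "tcp_pos": TCP position; "eef_rot": TCP orientation; "contact_force": force on the tool from outside, world axes, zero at the start; "moment": the same for the moment, N m; "gripper_width": finger opening in m.
Only numpy, scipy, OpenCV 4.12 (cv2) and the standard library are available. Lean on these libraries where they do the work, as an engineer would, in place of code of your own. Each camera call takes 0.05 s, during which the arm holds its last target.

## Working session

There is one attempt and no reset: what is moved stays moved. The work goes in short steps, Python scripts to look and compute and a tool call to move; the robot and the scene stay as the last step left them, time stands still between calls to the robot, and variables do not carry over. Pictures are saved under pics/ and viewed, and the job is handed in when it is done.

Besides the shell and the picture viewer there is one more tool, called by a JSON object that holds its "method" and its "body". step_arm: Moves the arm, as the interface text tells. Its arguments: {"type":"object","properties":{"steps":{"type":"array","items":{"type":"array"}},"fingers":{"type":"number"},"grip_force":{"type":"number"}},"required":["steps"]}

```bash
ls; mkdir -p pics; python3 - <<'E'
from plant import *
import cv2
print(get_state())
for n in("top","side"):
    cv2.imwrite(f"pics/{n}0.png",capture(n)); print(camera_model(n))
E
```

```text
pics
{'time_s': 0.0, 'joints': array([ 9.06484970e+01,  2.05920650e+01,  6.34043282e-01, -1.86409123e-02,
       -7.01338816e+01, -1.65066665e+01]), 'qd': array([-0.02937841,  0.02689512, -0.10349736,  0.01017825,  0.03615278,
        0.16964902]), 'joint_torque': array([-4.73323835e-04, -5.82711017e+01,  2.93048537e+01,  6.99741796e+00,
        7.01118741e-03, -1.57665850e-04]), 'tcp_pos': array([0.18435782, 0.64887845, 0.24462223]), 'eef_rot': array([  95.71284286,   89.90644046, -100.15167528]), 'contact_force': array([-0.76201222, -0.10402393, -0.10701567]), 'moment': array([-0.05376715, -0.00427095,  0.03054629]), 'gripper_width': 0.08737028070831977}
{'intrinsics': array([[399.4582865 ,   0.        , 278.4946449 ],
       [  0.        , 399.4582865 , 210.36680643],
       [  0.        ,   0.        ,   1.        ]]), 'dist_coeffs': array([-0.08306853,  0.        ,  0.        ,  0.        ,  0.        ]), 'rvec': array([ 2.18265493, -2.15511501,  0.08115226]), 'tvec': array([0.01063035, 0.56853386, 1.29836018])}
{'intrinsics': array([[402.67750421,   0.        , 281.93978747],
       [  0.        , 402.67750421, 212.99821204],
       [  0.        ,   0.        ,   1.        ]]), 'dist_coeffs': array([-0.08117216,  0.        ,  0.        ,  0.        ,  0.        ]), 'rvec': array([ 2.28369413, -0.00439241, -0.00711718]), 'tvec': array([-0.5570541 ,  0.05402812,  1.17461742])}
```

View pics/top0.png

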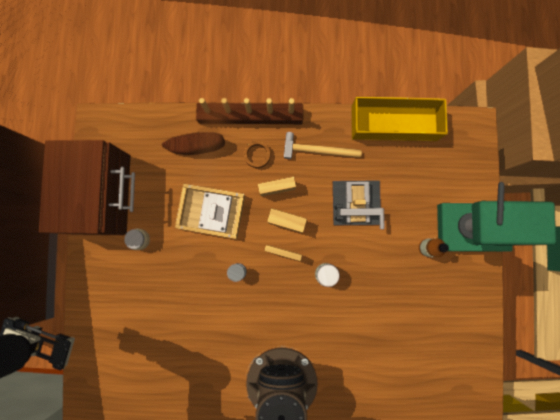

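View pics/side0.png

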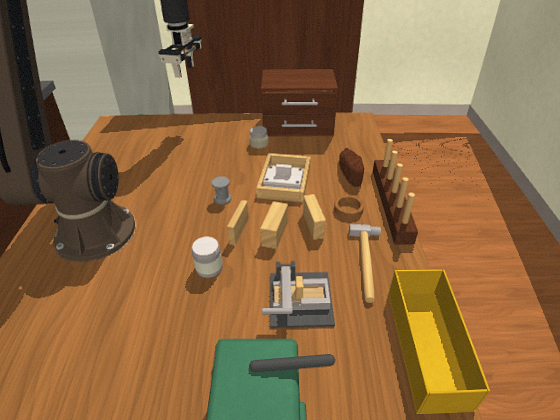

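```bash
cat > h.py <<'E'
import cv2,numpy as np
from plant import *
def cm(n):
    m=camera_model(n);R,_=cv2.Rodrigues(np.array(m["rvec"]));return m,R,np.array(m["tvec"])
def px2w(n,uv,z):
    m,R,t=cm(n);uv=np.array(uv,float).reshape(-1,1,2)
    p=cv2.undistortPoints(uv,m["intrinsics"],m["dist_coeffs"]).reshape(-1,2)
    d=np.c_[p,np.ones(len(p))]@R; c=-R.T@t
    s=(z-c[2])/d[:,2]; return c+d*s[:,None]
def w2px(n,P):
    m,R,t=cm(n)
    return cv2.projectPoints(np.array(P,float).reshape(-1,1,3),m["rvec"],m["tvec"],m["intrinsics"],m["dist_coeffs"])[0].reshape(-1,2)
def crop(img,x0,y0,w,h,s,name):
    c=cv2.resize(img[y0:y0+h,x0:x0+w],None,fx=s,fy=s,interpolation=cv2.INTER_CUBIC)
    for i in range(0,w,10): cv2.putText(c,str(x0+i),(i*s,8),0,.3,(0,255,255),1) if i%20==0 else None; cv2.line(c,(i*s,10),(i*s,14),(0,255,255),1)
    for i in range(0,h,10): cv2.putText(c,str(y0+i),(0,i*s+4),0,.3,(0,255,255),1)
    cv2.imwrite("pics/"+name,c)
E
python3 - <<'E'
from h import *
t=cv2.imread("pics/top0.png");s=cv2.imread("pics/side0.png")
crop(t,170,170,145,100,5,"t_left.png")
crop(t,320,170,80,65,9,"t_fix.png")
crop(s,220,145,120,110,5,"s_left.png")
crop(s,250,250,100,85,7,"s_fix.png")
E
```

```text
(no output)
```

View pics/t_left.png

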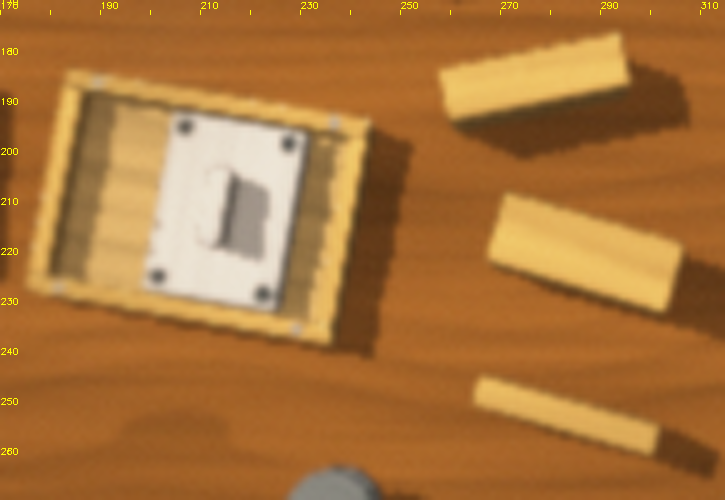

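View pics/t_fix.png

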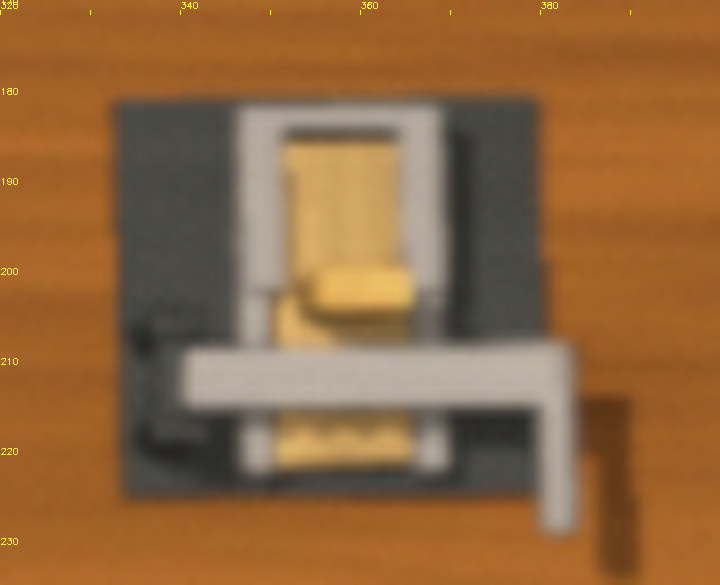

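View pics/s_left.png

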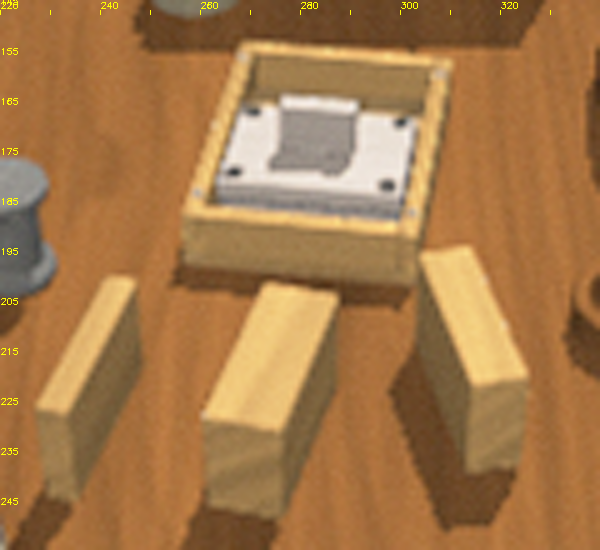

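View pics/s_fix.png

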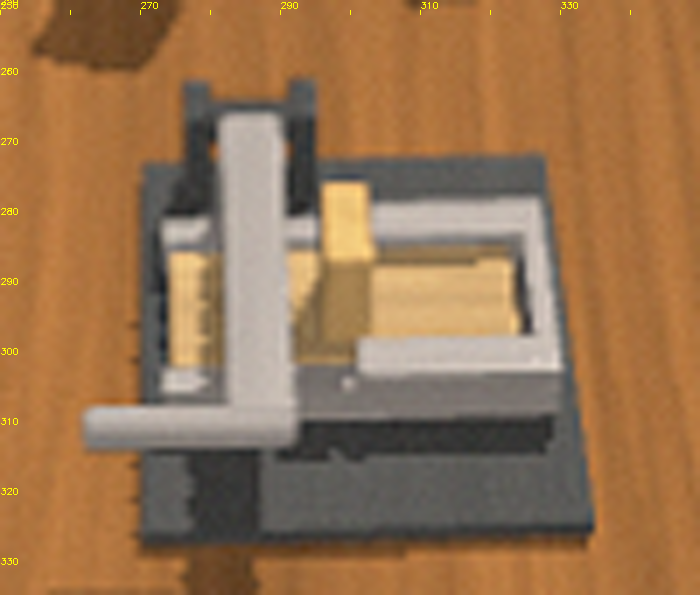

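```bash
python3 - <<'E'
from h import *
t=cv2.imread("pics/top0.png")
for (u,v) in [(285,185),(290,222),(282,254),(278,200),(265,230),(210,188),(177,210),(237,215),(195,207),(215,198),(362,210),(380,222),(340,190),(357,202),(355,190),(390,215),(345,196)]:
    print((u,v),t[v,u],cv2.cvtColor(t[v:v+1,u:u+1],cv2.COLOR_BGR2HSV)[0,0])
E
```

```text
(285, 185) [104 196 239] [ 20 144 239]
(290, 222) [ 99 190 235] [ 20 148 235]
(282, 254) [ 87 168 218] [ 19 153 218]
(278, 200) [ 29  68 114] [ 14 190 114]
(265, 230) [ 43 104 174] [ 14 192 174]
(210, 188) [ 71 144 197] [ 17 163 197]
(177, 210) [ 49 108 169] [ 15 181 169]
(237, 215) [ 99 187 233] [ 20 147 233]
(195, 207) [109 181 225] [ 19 131 225]
(215, 198) [205 222 232] [ 19  30 232]
(362, 210) [166 177 189] [ 14  31 189]
(380, 222) [127 136 145] [ 15  32 145]
(340, 190) [67 74 74] [30 24 74]
(357, 202) [ 95 180 230] [ 19 150 230]
(355, 190) [ 99 167 208] [ 19 134 208]
(390, 215) [ 32  78 133] [ 14 194 133]
(345, 196) [82 89 93] [19 30 93]
```

```bash
cat >> h.py <<'E'
def rects(img,roi,z,n="top",ch=1,th=145,S=8,amin=60,hi=None):
    x0,y0,w,h=roi
    c=cv2.resize(img[y0:y0+h,x0:x0+w],None,fx=S,fy=S,interpolation=cv2.INTER_CUBIC)
    g=c[:,:,ch] if ch<3 else c.min(axis=2)
    m=(g>th).astype(np.uint8)*255
    out=[]
    for k in cv2.findContours(m,cv2.RETR_EXTERNAL,cv2.CHAIN_APPROX_NONE)[0]:
        a=cv2.contourArea(k)/S/S
        if a<amin: continue
        uv=(k.reshape(-1,2)+.5)/S-.5+[x0,y0]
        P=px2w(n,uv,z)[:,:2]
        r=cv2.minAreaRect((P*1000).astype(np.float32))
        M=np.cov((P).T)
        print("px",uv.mean(0).round(1),"area",round(a),"rect c",np.round(r[0],1),"size",np.round(r[1],1),"ang",round(r[2],1))
        out.append((uv,P,r))
    return out
E
python3 - <<'E'
from h import *
t=cv2.imread("pics/top0.png")
print("blocks");rects(t,(255,170,60,95),.07)
print("tray");rects(t,(172,178,76,66),.04,th=135)
print("mould");rects(t,(185,185,60,55),.04,ch=0,th=165)
print("fix plate")
print(px2w("top",[(332.5,180.8),(380,180.5),(333.5,225)],.008))
print("channel outer .026");print(px2w("top",[(346.2,181.5),(369.2,181.5),(346.8,222.3),(369.8,222.3)],.033))
E
```

```text
blocks
px [282.5 252.4] area 187 rect c [430.8   2.8] size [117.4  17.9] ang 75.2
px [286.5 219.9] area 493 rect c [534.5  -8.6] size [118.8  44.6] ang 74.2
px [276.4 184.7] area 356 rect c [647.5  25.8] size [ 33.3 119.5] ang 12.1
tray
px [209.3 210.4] area 2769 rect c [564.8 247.3] size [207.  151.4] ang 80.9
mould
px [214.3 211.5] area 850 rect c [560.5 229.4] size [ 87.6 117.4] ang 81.1
fix plate
[[ 0.67246418 -0.16313338  0.008     ]
 [ 0.67567116 -0.32451227  0.008     ]
 [ 0.52297824 -0.16660981  0.008     ]]
channel outer .026
[[ 0.66655252 -0.20564689  0.033     ]
 [ 0.66758806 -0.28230749  0.033     ]
 [ 0.5310167  -0.20729882  0.033     ]
 [ 0.5318892  -0.28323911  0.033     ]]
```

```bash
python3 - <<'E'
from h import *
t=cv2.imread("pics/top0.png");s=cv2.imread("pics/side0.png")
print("rib top");P=px2w("top",[(355,199.3),(366.2,199.3),(355,204),(366.2,204)],.069);print(P.round(4),P.mean(0).round(4))
# plate edges fit by dark mask
S=8;x0,y0,w,h=325,172,64,60
c=cv2.resize(t[y0:y0+h,x0:x0+w],None,fx=S,fy=S,interpolation=cv2.INTER_CUBIC)
r=c[:,:,2].astype(float)-c[:,:,0]
m=(r<60).astype(np.uint8)*255
cv2.imwrite("pics/m.png",m)
k=max(cv2.findContours(m,0,1)[0],key=cv2.contourArea).reshape(-1,2)
print(cv2.boundingRect(k))
# edges
def edge(vals_uv): 
    P=px2w("top",vals_uv,.008)[:,:2];return cv2.fitLine((P*1000).astype(np.float32),2,0,.01,.01).ravel()
def fuv(p): return (np.array(p,float)+.5)/S-.5+[x0,y0]
rows=range(int((185-y0)*S),int((200-y0)*S),2)
L=[fuv((np.where(m[i]>0)[0].min(),i)) for i in rows]; Rr=[fuv((np.where(m[i]>0)[0].max(),i)) for i in rows]
cols=list(range(int((336-x0)*S),int((344-x0)*S),2))+list(range(int((370-x0)*S),int((377-x0)*S),2))
T=[fuv((j,np.where(m[:,j]>0)[0].min())) for j in cols];B=[fuv((j,np.where(m[:,j]>0)[0].max())) for j in cols]
for n,e in zip("LRTB",(L,Rr,T,B)): print(n,edge(e).round(3))
print("side tray top corners");print(px2w("side",[(268.5,154),(309.5,157.5),(256.8,187.5),(303.5,192)],.04).round(4))
tr=np.array([.5648,.2473]);a=np.radians(-9.1);Rm=np.array([[np.cos(a),-np.sin(a)],[np.sin(a),np.cos(a)]])
print("pred", w2px("side",[np.r_[tr+Rm@np.array([sx*.075,sy*.1025]),.04] for sx,sy in((-1,1),(1,1),(-1,-1),(1,-1))]).round(1))
bc=np.array([.6475,.0258]);a=np.radians(12.1);Rm=np.array([[np.cos(a),-np.sin(a)],[np.sin(a),np.cos(a)]])
print("mid pred", w2px("side",[np.r_[bc+Rm@np.array([sx*.017,sy*.06]),.07] for sx,sy in((-1,1),(1,1),(-1,-1),(1,-1))]).round(1))
E
```

```text
rib top
[[ 0.6031 -0.2282  0.069 ]
 [ 0.6036 -0.2644  0.069 ]
 [ 0.588  -0.2282  0.069 ]
 [ 0.5884 -0.2643  0.069 ]] [ 0.5958 -0.2463  0.069 ]
(61, 69, 420, 388)
L [ 1.00000e+00  2.90000e-02  6.34500e+02 -1.63089e+02]
R [ 1.00000e+00  3.10000e-02  6.36562e+02 -3.22260e+02]
T [ 2.20000e-02 -1.00000e+00  6.74753e+02 -2.39736e+02]
B [ 1.80000e-02 -1.00000e+00  5.24613e+02 -2.39071e+02]
side tray top corners
[[0.5105 0.3485 0.04  ]
 [0.653  0.3246 0.04  ]
 [0.4785 0.1547 0.04  ]
 [0.6241 0.1303 0.04  ]]
pred [[267.6 152.2]
 [309.9 155.6]
 [255.6 186.9]
 [303.  191.2]]
mid pred [[302.5 194.3]
 [313.6 192.7]
 [313.4 220.8]
 [325.4 219. ]]
```

```bash
cat >> h.py <<'E'
from scipy.spatial.transform import Rotation as Ro
def st():
    s=get_state();R=Ro.from_euler("xyz",s["eef_rot"],degrees=True).as_matrix()
    return s,np.array(s["tcp_pos"]),R
def jaw(R): return np.degrees(np.arctan2(R[1,1],R[0,1]))
def show():
    s,p,R=st()
    print("t",round(s["time_s"],2),"p",(p*1000).round(1),"jaw",round(jaw(R),2),"toolx",R[:,0].round(3),"j",np.round(s["joints"],1),"F",np.round(s["contact_force"],1),"w",round(s["gripper_width"]*1000,1))
def plan(x,y,z,ang,flip=None):
    "target mm, jaw angle deg (mod 180)"
    s,p,R=st();j=jaw(R)
    for d in sorted([(ang-j+180*k+720)%360-360*(((ang-j+180*k+720)%360)>180) for k in(0,1)],key=abs):
        turn=-d/6
        R2=R@Ro.from_rotvec([np.radians(-d),0,0]).as_matrix()
        v=R2.T@(np.array([x,y,z])/1000-p)/.02
        v1=R.T@(np.array([x,y,z])/1000-p)/.02
        print("turn",round(turn,2),"| shift after turn",v.round(2),"| before turn",v1.round(2),"| tool y after",R2[:2,1].round(3),"z",R2[:2,2].round(3))
E
python3 - <<'E'
from h import *
show(); plan(537.5,-317.3,120,91.4)
print(px2w("top",[(380.2,217),(384,217),(382,229.3)],.045).round(4))
E
```

```text
t 0.1 p [184.4 648.9 244.7] jaw -105.87 toolx [-0.    -0.002 -1.   ] j [ 90.6  20.6   0.6  -0.  -70.1 -16.5] F [-0.9 -0.4  0.2] w 87.5
turn -2.88 | shift after turn [  6.3   48.72 -16.47] | before turn [  6.3   41.63 -30.19] | tool y after [ 0.024 -1.   ] z [-1.    -0.024]
turn 27.12 | shift after turn [  6.3  -48.72  16.47] | before turn [  6.3   41.63 -30.19] | tool y after [-0.024  1.   ] z [1.    0.024]
[[ 0.5489 -0.315   0.045 ]
 [ 0.549  -0.3275  0.045 ]
 [ 0.5087 -0.3205  0.045 ]]
```

{"method": "step_arm", "body": {"steps": [[[0,1,-1],-1],[[0,1,-1],-1],[[0,1,-1],-0.88],[[0,1,-1],0],[[0,1,-1],0],[[0,1,-1],0],[[0,1,-1],0],[[0,1,-1],0],[[0,1,-1],0],[[0,1,-1],0],[[0,1,-1],0],[[0,1,-1],0],[[0,1,-1],0],[[0,1,-1],0],[[0,1,-1],0],[[0,1,-1],0],[[0,1,0],0],[[0,1,0],0],[[0,1,0],0],[[0,1,0],0]]}}

```text
time_s: 1.77
tcp_pos: [0.5007, 0.2452, 0.2453]
eef_rot: [19.8, 90.0, -158.8]
contact_force: [-0.1, -0.0, -0.1]
gripper_width: 0.0875
```

{"method": "step_arm", "body": {"steps": [[[0,1,0],0],[[0,1,0],0],[[0,1,0],0],[[0,1,0],0],[[0,1,0],0],[[0,1,0],0],[[0,1,0],0],[[0,1,0],0],[[0,1,0],0],[[0,1,0],0],[[0,1,0],0],[[0,1,0],0],[[0,1,0],0],[[0,1,0],0],[[0,1,0],0],[[0,1,0],0],[[0,1,0],0],[[0,1,0],0],[[0,1,0],0],[[0,1,0],0]]}}

```text
time_s: 3.43
tcp_pos: [0.5104, -0.1539, 0.2456]
eef_rot: [-91.0, 90.0, 90.4]
contact_force: [0.4, -0.2, 0.1]
gripper_width: 0.0876
```

```bash
python3 - <<'E'
from h import *
show(); plan(536.5,-319.5,45,91.4)
E
```

```text
t 3.43 p [ 510.4 -153.9  245.6] jaw -88.55 toolx [-0.  0. -1.] j [  4.3   7.2 -17.2  -0.  -65.7  87.2] F [ 0.4 -0.2  0.1] w 87.6
turn 0.01 | shift after turn [10.03  8.31 -1.1 ] | before turn [10.03  8.31 -1.1 ] | tool y after [ 0.024 -1.   ] z [-1.    -0.024]
turn -29.99 | shift after turn [10.03 -8.31  1.1 ] | before turn [10.03  8.31 -1.1 ] | tool y after [-0.024  1.   ] z [1.    0.024]
```

{"method": "step_arm", "body": {"steps": [[[0,1,-0.2],0],[[0,1,-0.2],0],[[0,1,-0.2],0],[[0,1,-0.2],0],[[0,1,-0.2],0],[[0,1,-0.1],0],[[0,1,0],0],[[0.5,1,0],0],[[1,0.3,0],0],[[1,0,0],0],[[1,0,0],0],[[1,0,0],0],[[1,0,0],0],[[1,0,0],0],[[0.5,0,0],0],[[0,0,0],0]]}}

```text
time_s: 4.77
tcp_pos: [0.5355, -0.3177, 0.1032]
eef_rot: [-21.3, 89.7, 160.1]
contact_force: [0.5, 0.4, -0.4]
gripper_width: 0.0875
```

```bash
python3 - <<'E'
from h import *
show(); plan(536.5,-319.5,45,91.4)
s=capture("side");t=capture("top")
crop(s,220,200,130,120,5,"s1.png")
crop(t,320,170,100,80,7,"t1.png")
E
```

```text
t 4.77 p [ 535.5 -317.7  103.2] jaw -88.58 toolx [-0.004  0.002 -1.   ] j [-12.8  22.8 -16.1  -0.  -51.4 104.2] F [ 0.5  0.4 -0.4] w 87.5
turn 0.0 | shift after turn [ 2.91  0.1  -0.06] | before turn [ 2.91  0.1  -0.06] | tool y after [ 0.024 -1.   ] z [-1.    -0.024]
turn -30.0 | shift after turn [ 2.91 -0.1   0.06] | before turn [ 2.91  0.1  -0.06] | tool y after [-0.024  1.   ] z [1.    0.024]
```

View pics/s1.png

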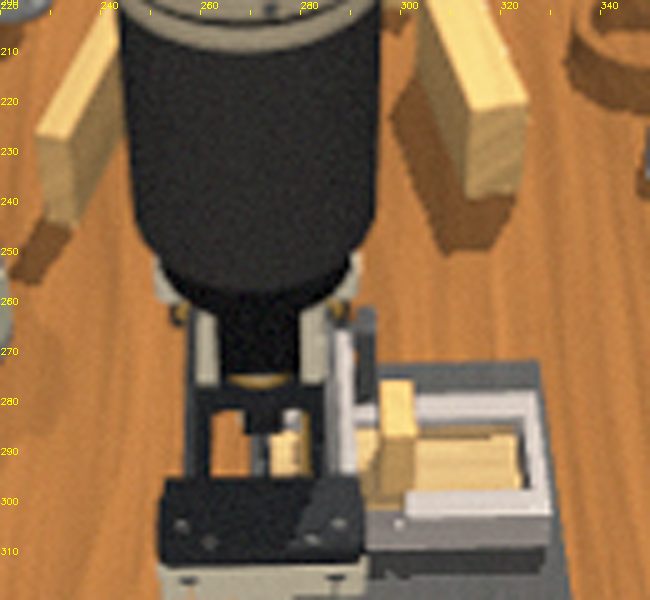

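View pics/t1.png

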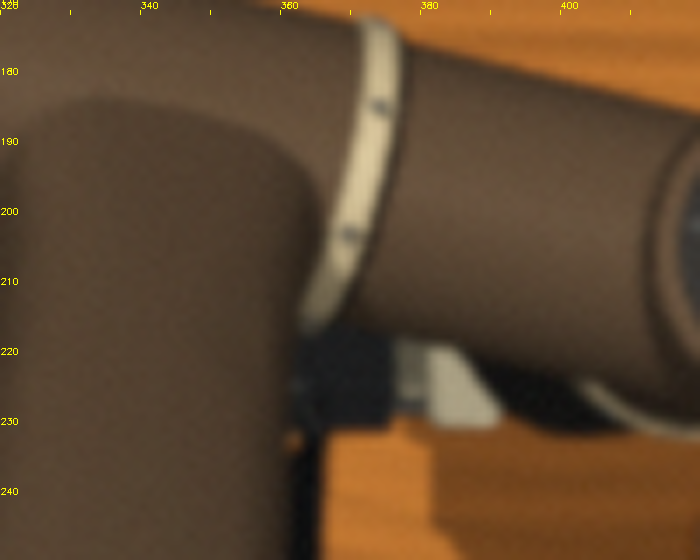

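{"method": "step_arm", "body": {"steps": [[[1,0,0],0],[[1,0.1,0],0],[[0.9,0,0],0],[[0,0,0],0],[[0,0,0],0]]}}

```text
time_s: 5.28
tcp_pos: [0.5379, -0.3208, 0.0485]
eef_rot: [119.8, 90.0, -58.8]
contact_force: [-0.1, -0.6, 1.5]
gripper_width: 0.0881
```

{"method": "step_arm", "body": {"steps": [[[0,0,0],0],[[0,0,0],0],[[0,0,0],0],[[0,0,0],0],[[0,0,0],0],[[0,0,0],0]], "fingers": 1, "grip_force": 25}}

```text
time_s: 5.78
tcp_pos: [0.5376, -0.3206, 0.0479]
eef_rot: [163.6, 90.0, -15.0]
contact_force: [-0.1, -0.2, -0.2]
gripper_width: 0.0533
```

```bash
python3 - <<'E'
from h import *
show()
E
```

```text
t 5.78 p [ 537.6 -320.6   47.9] jaw -88.58 toolx [ 0. -0. -1.] j [-13.   26.6 -18.7   0.  -44.7 104.4] F [-0.1 -0.2 -0.2] w 53.3
```

{"method": "step_arm", "body": {"steps": [[[0,0,0],0],[[0,0,0],0],[[0,0,0],0],[[0,0,0],0],[[0,0,0],0],[[0,0,0],0],[[0,0,0],0],[[0,0,0],0]]}}

```text
time_s: 6.45
tcp_pos: [0.5374, -0.3185, 0.0468]
eef_rot: [-77.6, 89.9, 103.8]
contact_force: [1.3, 11.5, -0.6]
gripper_width: 0.0131
```

```bash
python3 - <<'E'
from h import *
show()
# arc rows: hinge axis position from handle now
s,p,R=st()
for th in np.arange(0,2.0,.05):pass
import math
H=(p[1]*1000+138,45)
prev=(p[1]*1000,p[2]*1000)
q=0
N=24
for k in range(1,N+1):
    a=1.95*k/N
    y=H[0]-138*math.cos(a);z=p[2]*1000+138*math.sin(a)
    print(k,round(a,2),"toolx",round(-(z-prev[1])/20,2),"tooly",round(-(y-prev[0])/20,2),"y,z",round(y),round(z))
    prev=(y,z)
E
```

```text
t 6.45 p [ 537.4 -318.5   46.8] jaw -88.6 toolx [-0.001  0.002 -1.   ] j [-12.9  26.7 -18.7  -0.2 -44.7 104.4] F [ 1.3 11.5 -0.6] w 13.1
1 0.08 toolx -0.56 tooly -0.02 y,z -318 58
2 0.16 toolx -0.56 tooly -0.07 y,z -317 69
3 0.24 toolx -0.55 tooly -0.11 y,z -314 80
4 0.33 toolx -0.54 tooly -0.16 y,z -311 91
5 0.41 toolx -0.52 tooly -0.2 y,z -307 101
6 0.49 toolx -0.51 tooly -0.24 y,z -302 111
7 0.57 toolx -0.48 tooly -0.28 y,z -297 121
8 0.65 toolx -0.46 tooly -0.32 y,z -290 130
9 0.73 toolx -0.43 tooly -0.36 y,z -283 139
10 0.81 toolx -0.4 tooly -0.39 y,z -275 147
11 0.89 toolx -0.37 tooly -0.42 y,z -267 154
12 0.97 toolx -0.33 tooly -0.45 y,z -258 161
13 1.06 toolx -0.3 tooly -0.48 y,z -248 167
14 1.14 toolx -0.26 tooly -0.5 y,z -238 172
15 1.22 toolx -0.21 tooly -0.52 y,z -228 176
16 1.3 toolx -0.17 tooly -0.53 y,z -217 180
17 1.38 toolx -0.13 tooly -0.55 y,z -206 182
18 1.46 toolx -0.08 tooly -0.55 y,z -195 184
19 1.54 toolx -0.04 tooly -0.56 y,z -184 185
20 1.62 toolx 0.01 tooly -0.56 y,z -173 185
21 1.71 toolx 0.05 tooly -0.56 y,z -162 184
22 1.79 toolx 0.1 tooly -0.55 y,z -151 182
23 1.87 toolx 0.14 tooly -0.54 y,z -140 179
24 1.95 toolx 0.19 tooly -0.53 y,z -129 175
```

{"method": "step_arm", "body": {"steps": [[[-0.5,-0.15,0],0],[[-0.56,-0.07,0],0],[[-0.55,-0.11,0],0],[[-0.54,-0.16,0],0],[[-0.52,-0.2,0],0],[[-0.51,-0.24,0],0],[[-0.48,-0.28,0],0],[[-0.46,-0.32,0],0]]}}

```text
time_s: 7.12
tcp_pos: [0.5366, -0.2878, 0.1294]
eef_rot: [-85.3, 89.8, 96.1]
contact_force: [5.1, 9.8, -13.6]
gripper_width: 0.0135
```

```bash
python3 - <<'E'
from h import *
show()
E
```

```text
t 7.12 p [ 536.6 -287.8  129.4] jaw -88.62 toolx [-0.     0.003 -1.   ] j [ -9.9  20.  -16.4  -0.2 -53.6 101.4] F [  5.1   9.8 -13.6] w 13.5
```

{"method": "step_arm", "body": {"steps": [[[-0.38,-0.44,0],0],[[-0.35,-0.45,0],0],[[-0.37,-0.42,0],0],[[-0.33,-0.45,0],0],[[-0.3,-0.48,0],0],[[-0.26,-0.5,0],0],[[-0.21,-0.52,0],0],[[-0.17,-0.53,0],0],[[-0.13,-0.55,0],0],[[-0.08,-0.55,0],0]]}}

```text
time_s: 7.95
tcp_pos: [0.535, -0.1927, 0.1841]
eef_rot: [142.9, 89.8, -35.6]
contact_force: [-0.0, -5.7, 6.7]
gripper_width: 0.0132
```

```bash
python3 - <<'E'
from h import *
show()
E
```

```text
t 7.95 p [ 535.  -192.7  184.1] jaw -88.57 toolx [ 0.003 -0.002 -1.   ] j [ -0.   13.3 -18.1   0.1 -58.4  91.4] F [-0.  -5.7  6.7] w 13.2
```

{"method": "step_arm", "body": {"steps": [[[-0.04,-0.56,0],0],[[0.01,-0.56,0],0],[[0.05,-0.56,0],0],[[0.1,-0.55,0],0],[[0.14,-0.54,0],0],[[0.19,-0.5,0],0],[[0,0,0],0]]}}

```text
time_s: 8.53
tcp_pos: [0.5336, -0.129, 0.1741]
eef_rot: [95.5, 89.6, -82.9]
contact_force: [2.3, -21.1, 11.6]
gripper_width: 0.013
```

```bash
python3 - <<'E'
from h import *
show()
E
```

```text
t 8.53 p [ 533.6 -129.   174.1] jaw -88.41 toolx [ 0.001 -0.007 -1.   ] j [  7.1  12.  -21.4   0.5 -56.6  84.2] F [  2.3 -21.1  11.6] w 13.0
```

{"method": "step_arm", "body": {"steps": [[[0,0.1,0],0],[[0,0.05,0],0],[[0,0,0],0],[[0,0,0],0],[[0,0,0],0],[[0,0,0],0]], "fingers": 0.45}}

```text
time_s: 9.03
tcp_pos: [0.5325, -0.1294, 0.1721]
eef_rot: [-15.8, 89.9, 165.7]
contact_force: [-0.0, 0.8, -1.1]
gripper_width: 0.0456
```

{"method": "step_arm", "body": {"steps": [[[-0.6,0,0],0],[[-1,0,0],0],[[-1,0,0],0],[[-0.5,0,0],0],[[0,0,0],0]]}}

```text
time_s: 9.45
tcp_pos: [0.534, -0.1297, 0.2369]
eef_rot: [179.9, 89.8, 1.3]
contact_force: [0.4, -0.8, 0.2]
gripper_width: 0.0481
```

```bash
python3 - <<'E'
from h import *
show(); plan(595.8,-245.5,130,1.4)
s=capture("side")
crop(s,220,180,150,140,5,"s2.png")
E
```

```text
t 9.45 p [ 534.  -129.7  236.9] jaw -88.56 toolx [ 0.004  0.    -1.   ] j [  6.8   9.  -16.2   0.  -64.6  84.6] F [ 0.4 -0.8  0.2] w 48.1
turn -14.99 | shift after turn [5.36 2.92 5.86] | before turn [ 5.36  5.86 -2.92] | tool y after [1.    0.024] z [ 0.024 -1.   ]
turn 15.01 | shift after turn [ 5.36 -2.92 -5.86] | before turn [ 5.36  5.86 -2.92] | tool y after [-1.    -0.024] z [-0.024  1.   ]
```

View pics/s2.png

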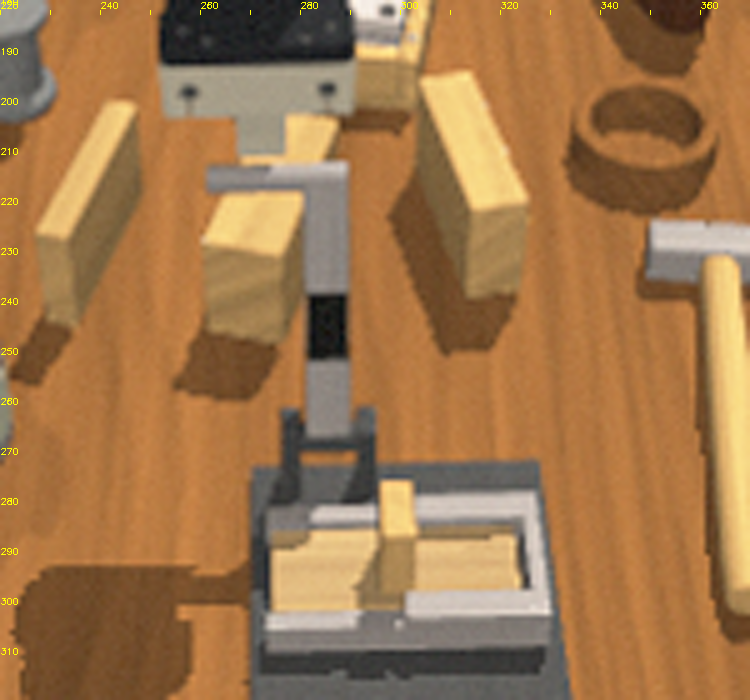

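{"method": "step_arm", "body": {"steps": [[[0,0,0],1],[[0,0,0],1],[[0,0,0],1],[[0,0,0],1],[[0,0,0],1],[[0,0,0],1],[[0,0,0],1],[[0,0,0],1],[[0,0,0],1],[[0,0,0],1],[[0,0,0],1],[[0,0,0],1],[[0,0,0],1],[[0,0,0],1],[[0,0,0],1],[[0,-0.5,-0.5],0],[[0,-0.5,-1],0],[[0,-0.5,-1],0],[[0,-0.5,-1],0],[[0,-0.5,-1],0]]}}

```text
time_s: 11.17
tcp_pos: [0.5849, -0.2191, 0.2328]
eef_rot: [69.7, 89.9, 161.1]
contact_force: [0.5, 0.9, 0.7]
gripper_width: 0.0486
```

{"method": "step_arm", "body": {"steps": [[[0.5,-0.4,-1],0],[[1,0,-0.4],0],[[1,0,0],0],[[1,0,0],0],[[1,0,0],0],[[1,0,0],0],[[0,0,0],0],[[0,0,0],0]]}}

```text
time_s: 11.83
tcp_pos: [0.5925, -0.2462, 0.1226]
eef_rot: [81.2, 89.8, 172.6]
contact_force: [-0.2, -1.0, 1.2]
gripper_width: 0.0481
```

```bash
python3 - <<'E'
from h import *
show(); plan(595.8,-245,50,1.4)
s=capture("side")
crop(s,220,180,150,140,5,"s3.png")
E
```

```text
t 11.83 p [ 592.5 -246.2  122.6] jaw -178.59 toolx [-0.004  0.001 -1.   ] j [ -5.2  23.2 -12.4  -0.  -54.6   6.6] F [-0.2 -1.   1.2] w 48.1
turn 0.0 | shift after turn [ 3.63 -0.18  0.05] | before turn [ 3.63 -0.18  0.05] | tool y after [-1.    -0.024] z [-0.024  1.   ]
turn -30.0 | shift after turn [ 3.63  0.18 -0.05] | before turn [ 3.63 -0.18  0.05] | tool y after [1.    0.024] z [ 0.024 -1.   ]
```

View pics/s3.png

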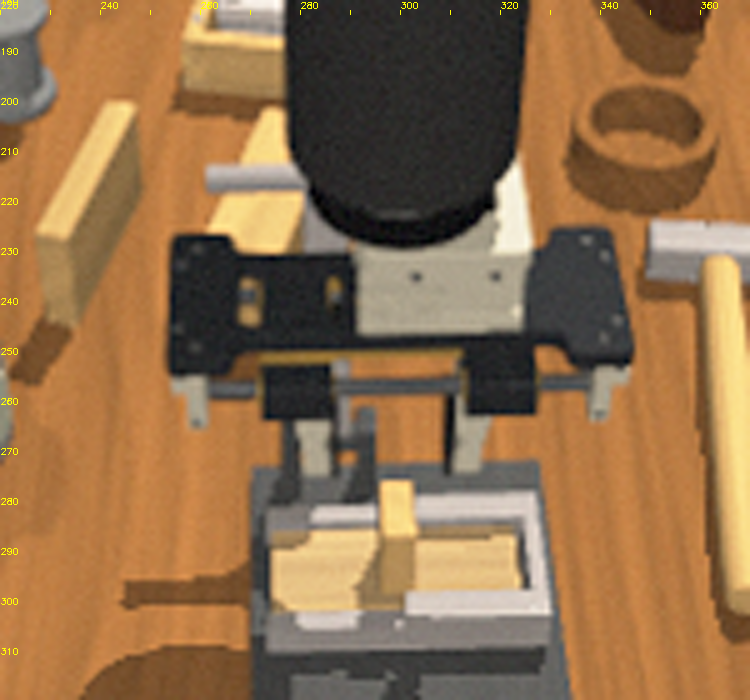

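{"method": "step_arm", "body": {"steps": [[[1,-0.15,0],0],[[1,0,0],0],[[1,0,0],0],[[0.6,0,0],0],[[0,0,0],0],[[0,0,0],0]]}}

```text
time_s: 12.38
tcp_pos: [0.5971, -0.2464, 0.0532]
eef_rot: [-172.2, 90.0, -80.7]
contact_force: [0.2, -0.2, 0.4]
gripper_width: 0.0483
```

{"method": "step_arm", "body": {"steps": [[[0,0,0],0],[[0,0,0],0],[[0,0,0],0],[[0,0,0],0],[[0,0,0],0],[[0,0,0],0],[[0,0,0],0],[[0,0,0],0]], "fingers": 1, "grip_force": 20}}

```text
time_s: 13.05
tcp_pos: [0.5969, -0.2463, 0.053]
eef_rot: [-117.1, 90.0, -25.7]
contact_force: [-1.3, 1.1, 5.6]
gripper_width: 0.016
```

```bash
python3 - <<'E'
from h import *
show()
E
```

```text
t 13.05 p [ 596.9 -246.3   53. ] jaw -178.57 toolx [ 0. -0. -1.] j [ -5.1  27.8 -15.8   0.  -46.5   6.6] F [-1.3  1.1  5.6] w 16.0
```

{"method": "step_arm", "body": {"steps": [[[0,0.3,0],0],[[0,0.5,0],0],[[0,0.5,0],0],[[0,0.5,0],0]]}}

```text
time_s: 13.38
tcp_pos: [0.5605, -0.2473, 0.053]
eef_rot: [-101.7, 89.9, -10.2]
contact_force: [2.5, -0.4, 3.2]
gripper_width: 0.0156
```

{"method": "step_arm", "body": {"steps": [[[0,0.5,0],0],[[0,0.5,0],0],[[0,0.5,0],0],[[0,0.5,0],0],[[0,0,0],0]]}}

```text
time_s: 13.8
tcp_pos: [0.5184, -0.2482, 0.0529]
eef_rot: [69.5, 90.0, 160.9]
contact_force: [-1.2, 0.1, 8.8]
gripper_width: 0.016
```

```bash
python3 - <<'E'
from h import *
show()
s=capture("side")
crop(s,200,180,150,140,5,"s4.png")
E
```

```text
t 13.8 p [ 518.4 -248.2   52.9] jaw -178.61 toolx [-0.001  0.    -1.   ] j [ -6.1  22.5 -25.2  -0.  -42.4   7.5] F [-1.2  0.1  8.8] w 16.0
```

View pics/s4.png

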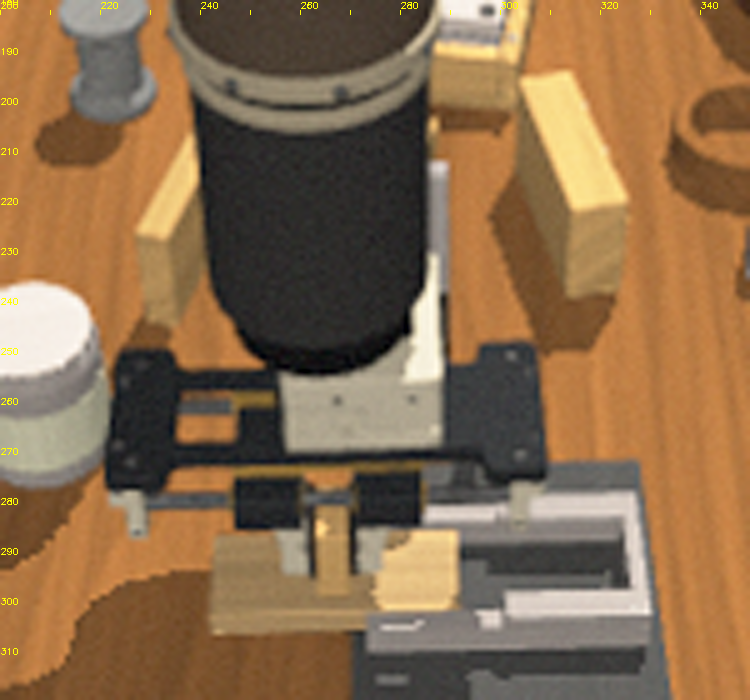

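{"method": "step_arm", "body": {"steps": [[[-0.5,0,0],0],[[-1,0,0],0],[[-1,0,0],0],[[-1,0,0],0],[[-1,0,0],0],[[-1,0,0],0],[[-1,0,0],0],[[-1,0,0],0],[[-1,0,0],0],[[-1,0,0],0],[[0,0,0],0.9],[[0,0,0],0.85]]}}

```text
time_s: 14.85
tcp_pos: [0.5194, -0.248, 0.2433]
eef_rot: [60.2, 89.9, 140.8]
contact_force: [0.4, 0.6, -1.4]
gripper_width: 0.0161
```

```bash
python3 - <<'E'
from h import *
show()
a=np.radians(-9.1);ty=61
x,y=564.8-np.sin(a)*ty,247.3+np.cos(a)*ty
print(x,y);plan(x,y,130,-9.1)
E
```

```text
t 14.85 p [ 519.4 -248.   243.3] jaw 170.66 toolx [-0.001  0.001 -1.   ] j [ -6.1  11.4 -12.3  -0.  -66.4  -3.2] F [ 0.4  0.6 -1.4] w 16.1
574.4476421025234 307.5322422118056
turn -0.04 | shift after turn [ 5.68  1.67 27.86] | before turn [ 5.68  1.79 27.85] | tool y after [-0.987  0.158] z [0.158 0.987]
turn 29.96 | shift after turn [  5.68  -1.67 -27.86] | before turn [ 5.68  1.79 27.85] | tool y after [ 0.987 -0.158] z [-0.158 -0.987]
```

{"method": "step_arm", "body": {"steps": [[[-1,0,0],0],[[-0.5,0,0.5],0],[[0,0,1],0],[[0,0,1],0],[[0,0,1],0],[[0,0,1],0],[[0,0,1],0],[[0,0,1],0],[[0,0,1],0],[[0,0,1],0],[[0,0,1],0],[[0,0,1],0],[[0,0,1],0],[[0,0,1],0],[[0,0,1],0],[[0,0.3,1],0],[[0,0.3,1],0],[[0,0.3,1],0],[[0,0.3,1],0],[[0,0.3,1],0]]}}

```text
time_s: 16.52
tcp_pos: [0.5479, 0.1228, 0.2721]
eef_rot: [115.7, 89.9, -163.3]
contact_force: [-0.1, 0.4, -0.9]
gripper_width: 0.0154
```

{"method": "step_arm", "body": {"steps": [[[0,0.2,1],0],[[0,0,1],0],[[0,0,1],0],[[1,0,1],0],[[1,0,1],0],[[1,0,1],0],[[1,0,1],0],[[1,0,1],0],[[1,0,1],0],[[1,0,0.4],0],[[0.5,0,0],0],[[0,0,0],0],[[0,0,0],0]]}}

```text
time_s: 17.6
tcp_pos: [0.5745, 0.3074, 0.1223]
eef_rot: [145.2, 89.9, -133.8]
contact_force: [0.0, -0.0, -0.8]
gripper_width: 0.0157
```

```bash
python3 - <<'E'
from h import *
show()
plan(574.4,307.5,70,-9.1)
s=capture("side");t=capture("top")
crop(s,220,110,120,110,6,"s5.png");crop(t,165,165,110,90,6,"t5.png")
E
```

```text
t 17.6 p [574.5 307.4 122.3] jaw 170.93 toolx [-0.002 -0.002 -1.   ] j [ 45.3  24.  -11.2   0.  -55.  -54.3] F [ 0.  -0.  -0.8] w 15.7
turn 0.01 | shift after turn [ 2.61 -0.    0.01] | before turn [ 2.61 -0.    0.01] | tool y after [-0.987  0.158] z [0.158 0.987]
turn -29.99 | shift after turn [ 2.61  0.   -0.01] | before turn [ 2.61 -0.    0.01] | tool y after [ 0.987 -0.158] z [-0.158 -0.987]
```

View pics/s5.png

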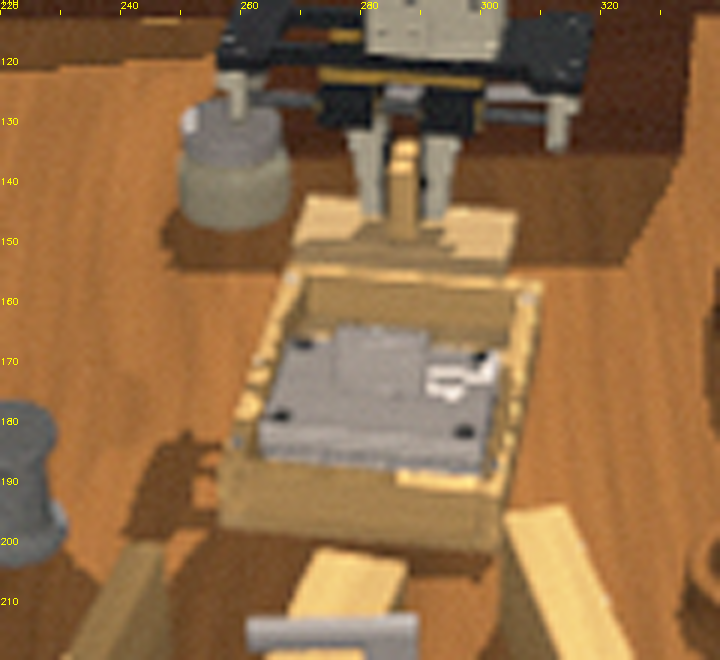

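View pics/t5.png

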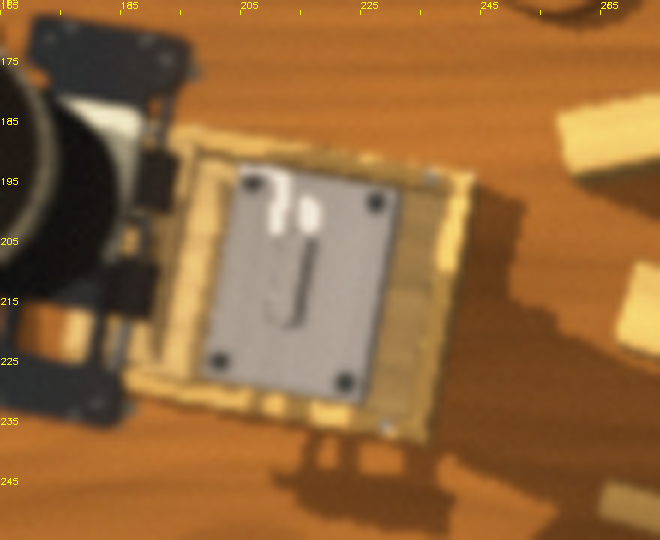

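```bash
python3 - <<'E'
from h import *
a=np.radians(-9.1);Rm=np.array([[np.cos(a),-np.sin(a)],[np.sin(a),np.cos(a)]])
c=np.array([.5745,.3074])
def pr(c,hx,hy,z): print(w2px("side",[np.r_[c+Rm@np.array([sx*hx,sy*hy]),z] for sx,sy in((-1,1),(1,1),(-1,-1),(1,-1))]).round(1).tolist())
print("board top LF RF LN RN");pr(c,.06,.025,.0933);print("bottom");pr(c,.06,.025,.0773)
print("tray top");pr(np.array([.5648,.2473]),.075,.1025,.04);print("inner");pr(np.array([.5648,.2473]),.063,.0905,.04)
print("mould");pr(np.array([.5605,.2294]),.06,.045,.04)
E
python3 - <<'E'
import cv2
im=cv2.imread('pics/s5.png')[170:440,180:560]
cv2.imwrite('pics/s5z.png',cv2.resize(im,None,fx=2,fy=2))
E
```

```text
board top LF RF LN RN
[[270.6, 141.8], [305.6, 144.5], [267.9, 149.5], [303.9, 152.4]]
bottom
[[270.7, 145.9], [305.4, 148.6], [268.0, 153.6], [303.7, 156.5]]
tray top
[[267.6, 152.2], [309.9, 155.6], [255.6, 186.9], [303.0, 191.2]]
inner
[[270.3, 154.3], [306.1, 157.2], [260.1, 185.0], [299.6, 188.6]]
mould
[[267.4, 164.4], [302.6, 167.4], [262.2, 180.0], [299.3, 183.3]]
```

View pics/s5z.png

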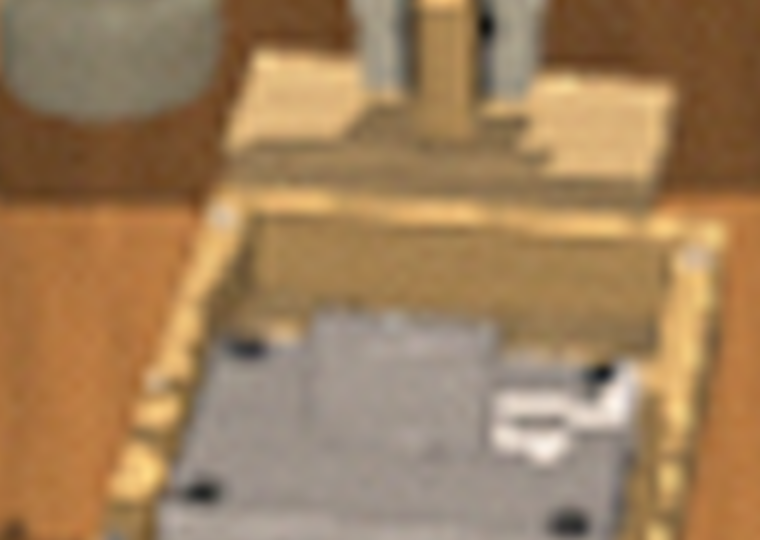

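{"method": "step_arm", "body": {"steps": [[[0.6,0.05,-0.1],0],[[0.7,0,0],0],[[0.7,0,0],0],[[0.5,0,0],0],[[0,0,0],0]]}}

```text
time_s: 18.12
tcp_pos: [0.5733, 0.3054, 0.0716]
eef_rot: [131.4, 89.9, -147.7]
contact_force: [-0.6, 0.9, -0.6]
gripper_width: 0.0162
```

{"method": "step_arm", "body": {"steps": [[[0.3,0,0],0],[[0.3,0,0],0],[[0.1,0,0],0],[[0,0,0],0]]}}

```text
time_s: 18.45
tcp_pos: [0.5738, 0.3062, 0.0583]
eef_rot: [140.5, 90.0, -138.6]
contact_force: [0.6, -0.5, -1.2]
gripper_width: 0.016
```

```bash
python3 - <<'E'
from h import *
show()
E
```

```text
t 18.45 p [573.8 306.2  58.3] jaw 170.91 toolx [-0. -0. -1.] j [ 45.2  27.8 -14.8  -0.  -47.4 -54.3] F [ 0.6 -0.5 -1.2] w 16.0
```

Board bottom is about 3 mm above the tray floor, with no contact. I'll lower it the rest of the way.

{"method": "step_arm", "body": {"steps": [[[0.15,0,0],0],[[0.1,0,0],0],[[0,0,0],0],[[0,0,0],0]]}}

```text
time_s: 18.78
tcp_pos: [0.5743, 0.3067, 0.0549]
eef_rot: [-52.7, 89.9, 28.3]
contact_force: [-2.1, -1.0, 7.9]
gripper_width: 0.0158
```

```bash
python3 - <<'E'
from h import *
show()
E
```

```text
t 18.78 p [574.3 306.7  54.9] jaw 170.95 toolx [ 0.001  0.001 -1.   ] j [ 45.3  28.  -15.    0.  -46.9 -54.3] F [-2.1 -1.   7.9] w 15.8
```

{"method": "step_arm", "body": {"steps": [[[-0.03,0,0.1],0],[[0,0,0.1],0],[[0,0,0],0]]}}

```text
time_s: 19.03
tcp_pos: [0.5747, 0.3098, 0.0549]
eef_rot: [-175.7, 89.9, -94.8]
contact_force: [-1.5, -4.5, 7.6]
gripper_width: 0.0156
```

{"method": "step_arm", "body": {"steps": [[[0,0,0.1],0],[[0,0,0],0]]}}

```text
time_s: 19.2
tcp_pos: [0.5746, 0.31, 0.055]
eef_rot: [169.3, 89.8, -109.7]
contact_force: [-1.5, -10.1, 10.6]
gripper_width: 0.0161
```

{"method": "step_arm", "body": {"steps": [[[0,0,0.1],0],[[0,0,0],0]]}}

```text
time_s: 19.37
tcp_pos: [0.5747, 0.3102, 0.0551]
eef_rot: [166.9, 89.6, -112.2]
contact_force: [-2.3, -16.1, 13.4]
gripper_width: 0.0162
```

{"method": "step_arm", "body": {"steps": [[[0,0,-0.2],0],[[0,0,0],0],[[0,0,0],0],[[0,0,0],0],[[0,0,0],0]], "fingers": 0.5}}

```text
time_s: 19.78
tcp_pos: [0.5746, 0.3109, 0.054]
eef_rot: [-19.7, 90.0, 61.3]
contact_force: [-0.5, -0.3, 0.4]
gripper_width: 0.0419
```

{"method": "step_arm", "body": {"steps": [[[-0.5,0,0],0],[[-1,0,0],0],[[-1,0,0],0],[[-1,0,0],0],[[-0.5,0,0],0],[[0,0,0],0]]}}

```text
time_s: 20.28
tcp_pos: [0.5758, 0.3116, 0.1376]
eef_rot: [-42.0, 89.7, 38.9]
contact_force: [1.0, 1.1, 0.3]
gripper_width: 0.0441
```

```bash
python3 - <<'E'
from h import *
show()
s=capture("side")
crop(s,220,110,120,110,6,"s6.png")
plan(560,228,130,80.9)
E
```

```text
t 20.28 p [575.8 311.6 137.6] jaw 170.96 toolx [ 0.004  0.003 -1.   ] j [ 45.5  23.2 -10.2   0.  -56.3 -54.5] F [1.  1.1 0.3] w 44.1
turn -14.99 | shift after turn [0.27 4.22 0.09] | before turn [ 0.27  0.09 -4.22] | tool y after [-0.158 -0.987] z [-0.987  0.158]
turn 15.01 | shift after turn [ 0.27 -4.22 -0.09] | before turn [ 0.27  0.09 -4.22] | tool y after [0.158 0.987] z [ 0.987 -0.158]
```

View pics/s6.png

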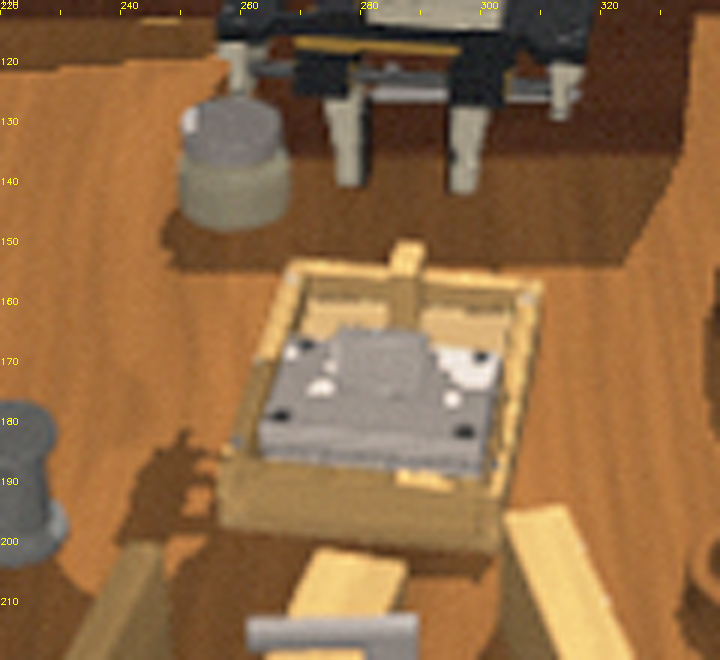

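{"method": "step_arm", "body": {"steps": [[[0,0,0],-1],[[0,0,0],-1],[[0,0,0],-1],[[0,0,0],-1],[[0,0,0],-1],[[0,0,0],-1],[[0,0,0],-1],[[0,0,0],-1],[[0,0,0],-1],[[0,0,0],-1],[[0,0,0],-1],[[0,0,0],-1],[[0,0,0],-1],[[0,0,0],-1],[[0,0,0],-1],[[0,1,0],0],[[0,1,0],0],[[0,1,0],0],[[0,1,0],0],[[0,0.2,0],0]]}}

```text
time_s: 22.0
tcp_pos: [0.5599, 0.2244, 0.1331]
eef_rot: [38.4, 89.8, -150.8]
contact_force: [-1.0, -0.6, 0.4]
gripper_width: 0.0438
```

```bash
python3 - <<'E'
from h import *
show()
s=capture("side")
crop(s,220,110,120,110,6,"s7.png")
plan(560,228,63,80.9)
E
```

```text
t 22.0 p [559.9 224.4 133.1] jaw -99.17 toolx [-0.002 -0.001 -1.   ] j [ 40.4  19.3 -16.9  -0.  -53.9  40.5] F [-1.  -0.6  0.4] w 43.8
turn -0.01 | shift after turn [ 3.52 -0.15  0.04] | before turn [ 3.52 -0.15  0.04] | tool y after [-0.158 -0.987] z [-0.987  0.158]
turn 29.99 | shift after turn [ 3.52  0.15 -0.04] | before turn [ 3.52 -0.15  0.04] | tool y after [0.158 0.987] z [ 0.987 -0.158]
```

View pics/s7.png

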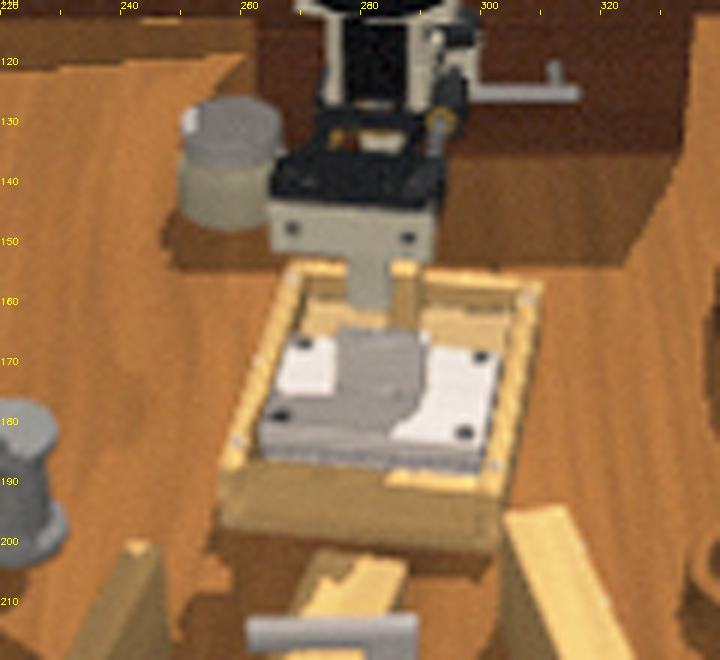

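{"method": "step_arm", "body": {"steps": [[[1,-0.15,0],0],[[1,0,0],0],[[1,0,0],0],[[0.5,0,0],0],[[0,0,0],0]]}}

```text
time_s: 22.47
tcp_pos: [0.5604, 0.2296, 0.0614]
eef_rot: [44.9, 89.7, -144.2]
contact_force: [0.3, 0.2, 0.1]
gripper_width: 0.0437
```

{"method": "step_arm", "body": {"steps": [[[0,0,0],0],[[0,0,0],0],[[0,0,0],0],[[0,0,0],0],[[0,0,0],0],[[0,0,0],0],[[0,0,0],0],[[0,0,0],0]], "fingers": 1, "grip_force": 15}}

```text
time_s: 23.13
tcp_pos: [0.5617, 0.2293, 0.0651]
eef_rot: [93.8, 89.9, -95.3]
contact_force: [-1.8, -5.1, 5.2]
gripper_width: 0.014
```

```bash
python3 - <<'E'
from h import *
show()
E
```

```text
t 23.13 p [561.7 229.3  65.1] jaw -99.08 toolx [-0.    -0.001 -1.   ] j [ 40.7  24.  -20.4   0.1 -45.6  40.2] F [-1.8 -5.1  5.2] w 14.0
```

{"method": "step_arm", "body": {"steps": [[[0,-0.2,0],0],[[0,-0.2,0],0],[[0,0,0],0]]}}

```text
time_s: 23.38
tcp_pos: [0.5628, 0.2369, 0.0651]
eef_rot: [78.6, 89.9, -110.4]
contact_force: [-1.8, -6.1, 7.1]
gripper_width: 0.0138
```

{"method": "step_arm", "body": {"steps": [[[0,-0.1,0],0],[[0,-0.05,0],0],[[0,0,0],0]]}}

```text
time_s: 23.63
tcp_pos: [0.5631, 0.2393, 0.0652]
eef_rot: [77.4, 89.8, -111.7]
contact_force: [-1.9, -7.9, 7.1]
gripper_width: 0.0141
```

{"method": "step_arm", "body": {"steps": [[[0,-0.1,0],0],[[0,0,0],0]]}}

```text
time_s: 23.8
tcp_pos: [0.5634, 0.2412, 0.0651]
eef_rot: [75.4, 89.8, -113.7]
contact_force: [-1.8, -8.6, 7.7]
gripper_width: 0.014
```

{"method": "step_arm", "body": {"steps": [[[0,-0.1,0],0],[[0,0,0],0]]}}

```text
time_s: 23.97
tcp_pos: [0.5634, 0.2417, 0.0652]
eef_rot: [73.4, 89.7, -115.7]
contact_force: [-1.8, -13.3, 10.5]
gripper_width: 0.0136
```

{"method": "step_arm", "body": {"steps": [[[0,-0.1,0],0],[[0,0,0],0]]}}

```text
time_s: 24.13
tcp_pos: [0.5633, 0.2419, 0.0653]
eef_rot: [73.1, 89.5, -116.1]
contact_force: [-0.3, -20.3, 15.0]
gripper_width: 0.0139
```

{"method": "step_arm", "body": {"steps": [[[0,0.15,0],0],[[0,0,0],0],[[0,0,0],0],[[0,0,0],0],[[0,0,0],0]], "fingers": 0.5}}

```text
time_s: 24.55
tcp_pos: [0.5641, 0.2448, 0.0643]
eef_rot: [-117.6, 90.0, 53.3]
contact_force: [-0.6, 0.6, 0.1]
gripper_width: 0.0412
```

{"method": "step_arm", "body": {"steps": [[[-0.5,0,0],0],[[-1,0,0],0],[[-1,0,0],0],[[-1,0,0],0],[[-1,0,0],0],[[-0.5,0,0],0],[[0,0,0],0]], "fingers": 0.3}}

```text
time_s: 25.13
tcp_pos: [0.5652, 0.2453, 0.1675]
eef_rot: [-135.8, 89.7, 35.2]
contact_force: [1.2, 0.4, 0.3]
gripper_width: 0.0616
```

```bash
python3 - <<'E'
from h import *
show()
plan(647,25.5,150,12.1)
E
```

```text
t 25.13 p [565.2 245.3 167.5] jaw -99.04 toolx [ 0.004  0.003 -1.   ] j [ 41.6  18.3 -13.4   0.  -58.   39.3] F [1.2 0.4 0.3] w 61.6
turn 11.48 | shift after turn [  0.86  -1.69 -11.6 ] | before turn [ 0.86 10.21 -5.76] | tool y after [-0.978 -0.21 ] z [-0.21   0.978]
turn -18.52 | shift after turn [ 0.86  1.69 11.6 ] | before turn [ 0.86 10.21 -5.76] | tool y after [0.978 0.21 ] z [ 0.21  -0.978]
```

{"method": "step_arm", "body": {"steps": [[[0,0,0],1],[[0,0,0],1],[[0,0,0],1],[[0,0,0],1],[[0,0,0],1],[[0,0,0],1],[[0,0,0],1],[[0,0,0],1],[[0,0,0],1],[[0,0,0],1],[[0,0,0],1],[[0,0,0],0.48],[[0,-0.3,-1],0],[[0,-0.3,-1],0],[[0,-0.3,-1],0],[[0,-0.3,-1],0],[[0,-0.3,-1],0],[[0,-0.2,-1],0],[[0,0,-1],0],[[0,0,-1],0]]}}

```text
time_s: 26.8
tcp_pos: [0.6304, 0.0938, 0.1629]
eef_rot: [93.7, 89.9, -164.2]
contact_force: [0.5, 0.1, -0.3]
gripper_width: 0.0614
```

{"method": "step_arm", "body": {"steps": [[[0,0,-1],0],[[0,0,-1],0],[[0,0,-1],0],[[0.4,0,-0.6],0],[[0.4,0,0],0],[[0,0,0],0],[[0,0,0],0]]}}

```text
time_s: 27.38
tcp_pos: [0.6449, 0.0247, 0.1467]
eef_rot: [89.7, 89.9, -168.3]
contact_force: [0.0, -0.5, 0.2]
gripper_width: 0.061
```

```bash
python3 - <<'E'
from h import *
show()
plan(647,25.5,52,12.1)
s=capture("side");t=capture("top")
crop(s,250,130,110,110,6,"s8.png");crop(t,165,165,145,90,5,"t8.png");cv2.imwrite("pics/t8f.png",t)
E
```

```text
t 27.38 p [644.9  24.7 146.7] jaw -167.96 toolx [-0.002 -0.    -1.   ] j [ 19.5  22.1 -10.5  -0.  -57.5  -7.4] F [ 0.  -0.5  0.2] w 61.0
turn -0.01 | shift after turn [ 4.73 -0.12  0.02] | before turn [ 4.73 -0.12  0.02] | tool y after [-0.978 -0.21 ] z [-0.21   0.978]
turn 29.99 | shift after turn [ 4.73  0.12 -0.02] | before turn [ 4.73 -0.12  0.02] | tool y after [0.978 0.21 ] z [ 0.21  -0.978]
```

View pics/s8.png

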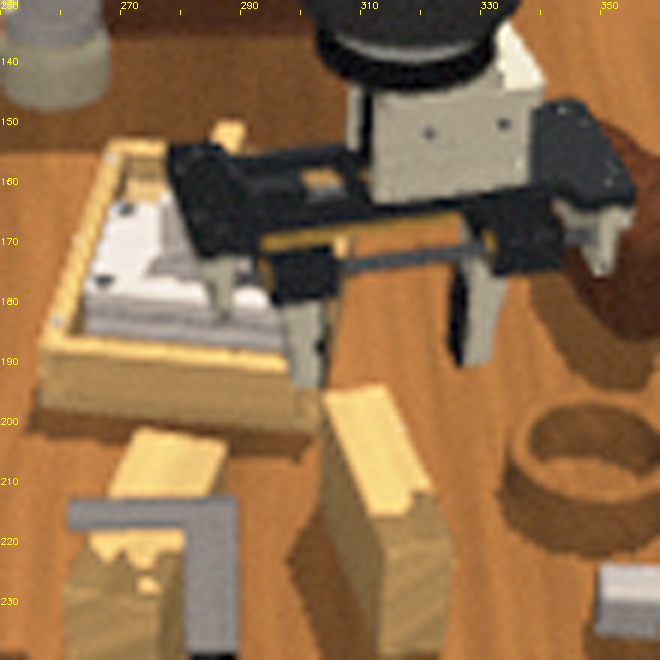

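View pics/t8.png

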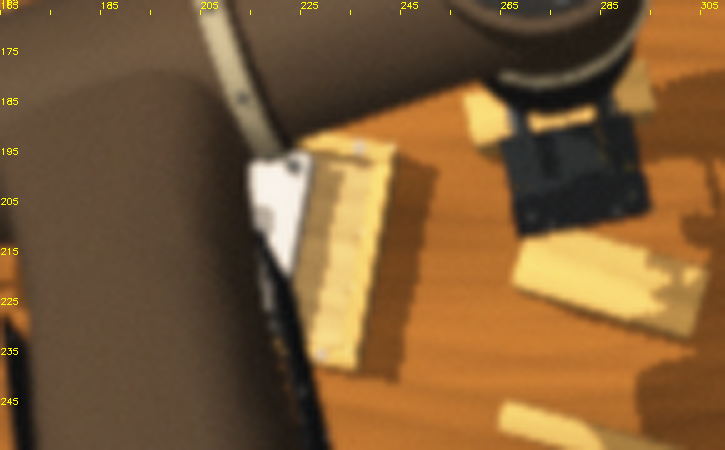

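{"method": "step_arm", "body": {"steps": [[[1,-0.12,0],0],[[1,0,0],0],[[1,0,0],0],[[1,0,0],0],[[0.55,0,0],0],[[0,0,0],0]]}}

```text
time_s: 27.98
tcp_pos: [0.6465, 0.0252, 0.0547]
eef_rot: [91.5, 89.8, -166.4]
contact_force: [-0.1, -0.0, 0.3]
gripper_width: 0.0615
```

{"method": "step_arm", "body": {"steps": [[[0,0,0],0],[[0,0,0],0],[[0,0,0],0],[[0,0,0],0],[[0,0,0],0],[[0,0,0],0],[[0,0,0],0],[[0,0,0],0]], "fingers": 1, "grip_force": 25}}

```text
time_s: 28.65
tcp_pos: [0.6483, 0.0249, 0.0581]
eef_rot: [-92.9, 89.9, 9.1]
contact_force: [-2.9, 0.2, 6.0]
gripper_width: 0.0341
```

```bash
python3 - <<'E'
from h import *
show()
E
```

```text
t 28.65 p [648.3  24.9  58.1] jaw -167.95 toolx [ 0.001  0.    -1.   ] j [ 19.4  27.6 -15.1   0.  -47.2  -7.4] F [-2.9  0.2  6. ] w 34.1
```

{"method": "step_arm", "body": {"steps": [[[-0.5,0,0],0],[[-1,0,0],0],[[-1,0,0],0],[[-1,0,0],0],[[-1,0,0],0],[[-1,0,0],0],[[-0.5,0,0],0],[[0,0,0],-1],[[0,0,0],-1],[[0,0,0],-1],[[0,0,0],-1],[[0,0,0],-1],[[0,0,0],-1],[[0,0,0],-1],[[0,0,0],-1],[[0,0,0],-1],[[0,0,0],-1],[[0,0,0],-1],[[0,0,0],-0.48]]}}

```text
time_s: 30.23
tcp_pos: [0.6476, 0.0248, 0.1767]
eef_rot: [9.0, 89.9, -179.7]
contact_force: [-0.7, -0.1, -2.4]
gripper_width: 0.0341
```

```bash
python3 - <<'E'
from h import *
show()
plan(553,177,140,80.9)
E
```

```text
t 30.23 p [647.6  24.8 176.7] jaw -98.75 toolx [-0.001 -0.    -1.   ] j [ 19.4  20.9  -8.2  -0.  -61.   61.9] F [-0.7 -0.1 -2.4] w 34.1
turn 0.06 | shift after turn [ 1.84 -6.77  5.87] | before turn [ 1.84 -6.8   5.83] | tool y after [-0.158 -0.987] z [-0.987  0.158]
turn -29.94 | shift after turn [ 1.84  6.77 -5.87] | before turn [ 1.84 -6.8   5.83] | tool y after [0.158 0.987] z [ 0.987 -0.158]
```

{"method": "step_arm", "body": {"steps": [[[0,-0.5,0.5],0.06],[[0,-1,0.9],0],[[0,-1,0.9],0],[[0,-1,0.9],0],[[0,-1,0.9],0],[[0,-1,0.9],0],[[0,-0.8,0.6],0],[[0.5,-0.47,0.27],0],[[0.5,0,0],0],[[0,0,0],0],[[0,0,0],0]]}}

```text
time_s: 31.15
tcp_pos: [0.5539, 0.1767, 0.1559]
eef_rot: [45.9, 89.8, -143.5]
contact_force: [-0.6, -1.3, -1.2]
gripper_width: 0.0341
```

```bash
python3 - <<'E'
from h import *
show()
plan(553,177,140,80.9)
s=capture("side");t=capture("top")
crop(s,225,120,110,110,7,"s9.png");crop(t,165,165,110,90,7,"t9.png")
a=np.radians(-9.1);Rm=np.array([[np.cos(a),-np.sin(a)],[np.sin(a),np.cos(a)]])
_,p,_=st()
z=p[2]-.058
def pr(cc,c,hx,hy,z): print(w2px(cc,[np.r_[c+Rm@np.array([sx*hx,sy*hy]),z] for sx,sy in((-1,1),(1,1),(-1,-1),(1,-1))]).round(1).tolist())
for cc in("side","top"):
  print(cc);pr(cc,p[:2],.06,.017,z);pr(cc,p[:2],.06,.017,z+.07)
  pr(cc,np.array([.5646,.2461]),.075,.1025,.04)
E
```

```text
t 31.15 p [553.9 176.7 155.9] jaw -99.45 toolx [-0.002 -0.002 -1.   ] j [ 37.   16.1 -18.2  -0.  -55.8  43.6] F [-0.6 -1.3 -1.2] w 34.1
turn -0.06 | shift after turn [ 0.79 -0.01  0.05] | before turn [ 0.79 -0.01  0.05] | tool y after [-0.158 -0.987] z [-0.987  0.158]
turn 29.94 | shift after turn [ 0.79  0.01 -0.05] | before turn [ 0.79 -0.01  0.05] | tool y after [0.158 0.987] z [ 0.987 -0.158]
side
[[262.9, 163.2], [300.9, 166.4], [260.8, 169.3], [299.5, 172.6]]
[[262.1, 143.9], [301.4, 146.9], [259.8, 149.8], [300.0, 153.0]]
[[267.5, 152.4], [309.9, 155.8], [255.5, 187.1], [302.9, 191.5]]
top
[[218.7, 229.9], [225.7, 192.4], [229.3, 231.8], [236.2, 194.2]]
[[214.8, 228.9], [222.3, 189.3], [226.1, 230.9], [233.4, 191.2]]
[[174.6, 227.3], [183.3, 182.9], [235.5, 238.1], [243.7, 193.2]]
```

View pics/s9.png

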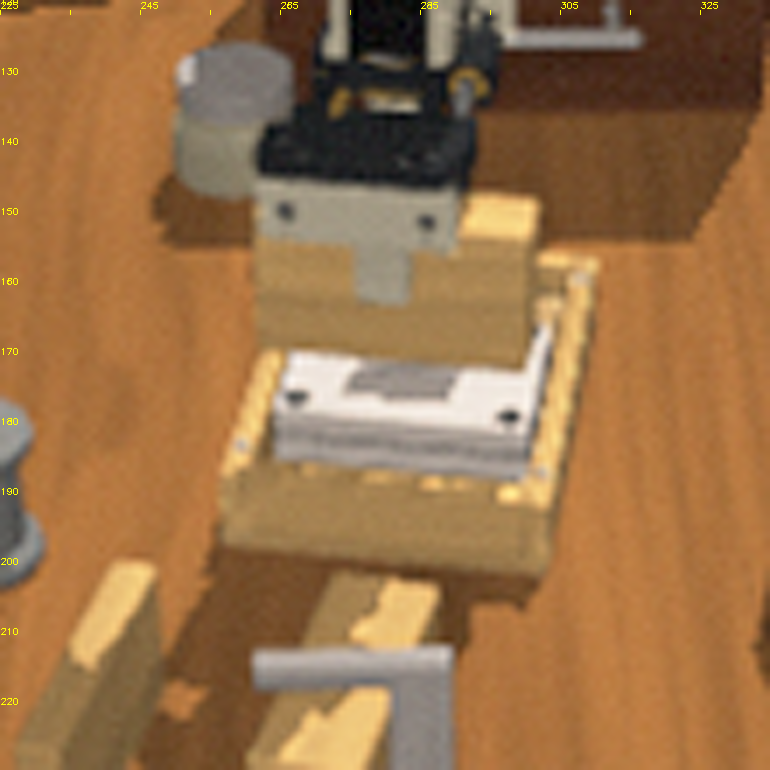

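View pics/t9.png

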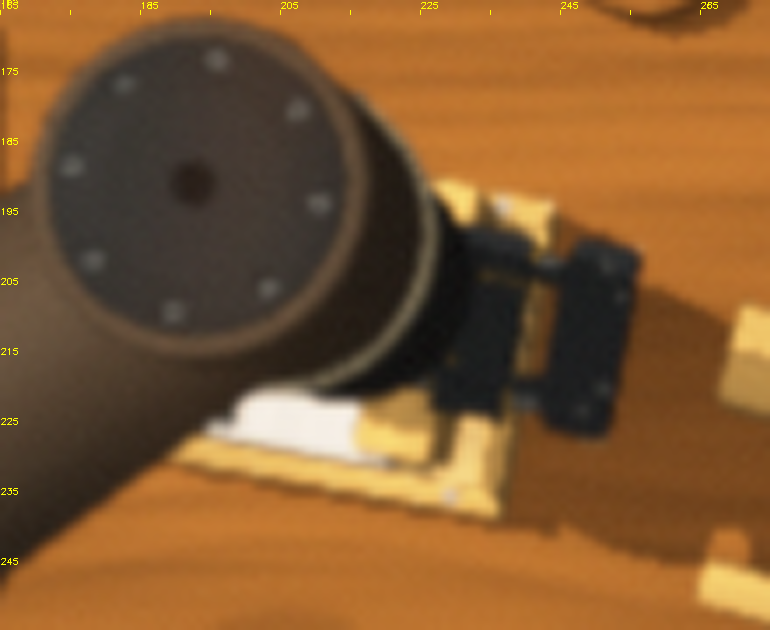

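{"method": "step_arm", "body": {"steps": [[[0.7,0,0],-0.06],[[0.7,0,0.03],0],[[0.7,0,0],0],[[0.5,0,0],0],[[0.3,0,0],0],[[0,0,0],0]]}}

```text
time_s: 31.75
tcp_pos: [0.5534, 0.177, 0.098]
eef_rot: [43.3, 89.9, -145.8]
contact_force: [-0.6, -0.1, -1.6]
gripper_width: 0.0337
```

{"method": "step_arm", "body": {"steps": [[[0.2,0,0],0],[[0.2,0,0],0],[[0,0,0],0]]}}

```text
time_s: 32.0
tcp_pos: [0.5537, 0.1777, 0.0909]
eef_rot: [9.5, 90.0, -179.6]
contact_force: [0.5, -0.7, -2.0]
gripper_width: 0.034
```

```bash
python3 - <<'E'
from h import *
show()
plan(553,177,70,80.9)
s=capture("side")
crop(s,225,120,110,110,7,"s10.png")
E
```

```text
t 32.0 p [553.7 177.7  90.9] jaw -99.09 toolx [-0. -0. -1.] j [ 37.   20.2 -22.4  -0.  -47.5  43.9] F [ 0.5 -0.7 -2. ] w 34.0
turn 0.0 | shift after turn [1.04 0.04 0.03] | before turn [1.04 0.04 0.03] | tool y after [-0.158 -0.987] z [-0.987  0.158]
turn -30.0 | shift after turn [ 1.04 -0.04 -0.03] | before turn [1.04 0.04 0.03] | tool y after [0.158 0.987] z [ 0.987 -0.158]
```

View pics/s10.png

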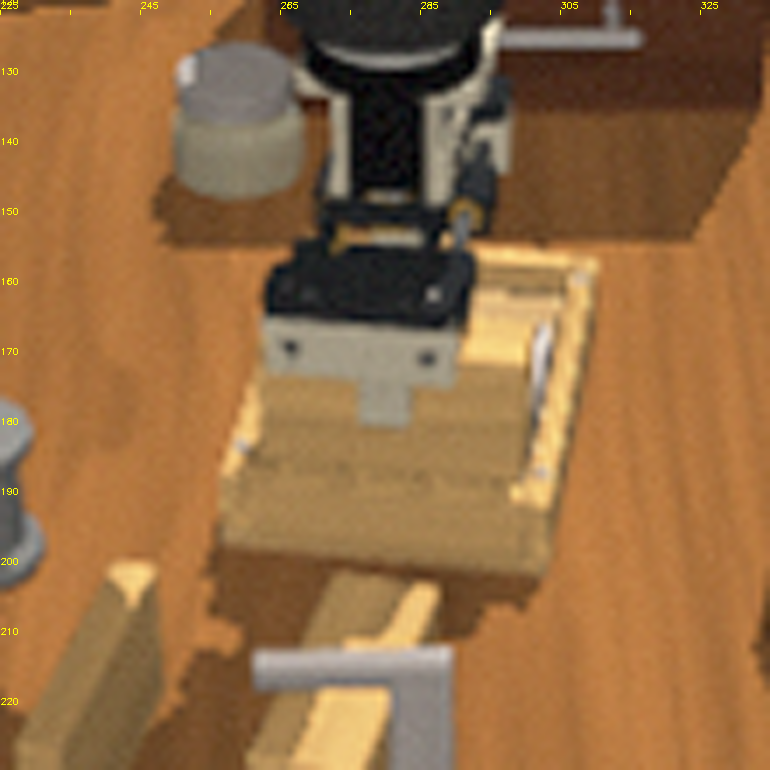

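{"method": "step_arm", "body": {"steps": [[[0.3,0,0],0],[[0.3,0,0],0],[[0.2,0,0],0],[[0,0,0],0]]}}

```text
time_s: 32.38
tcp_pos: [0.553, 0.1774, 0.0739]
eef_rot: [38.6, 89.9, -150.5]
contact_force: [0.4, 0.3, -1.0]
gripper_width: 0.034
```

{"method": "step_arm", "body": {"steps": [[[0.2,0,0],0],[[0.1,0,0],0],[[0,0,0],0]]}}

```text
time_s: 32.63
tcp_pos: [0.5535, 0.1776, 0.0686]
eef_rot: [40.6, 90.0, -148.5]
contact_force: [-0.1, 0.1, -2.0]
gripper_width: 0.034
```

```bash
python3 - <<'E'
from h import *
show()
E
```

```text
t 32.63 p [553.5 177.6  68.6] jaw -99.08 toolx [-0.001 -0.    -1.   ] j [ 37.1  21.8 -23.6  -0.  -44.7  43.9] F [-0.1  0.1 -2. ] w 34.0
```

{"method": "step_arm", "body": {"steps": [[[0.1,0,0],0],[[0.05,0,0],0],[[0,0,0],0]]}}

```text
time_s: 32.88
tcp_pos: [0.5537, 0.1772, 0.0677]
eef_rot: [123.2, 90.0, -65.8]
contact_force: [-5.1, -3.6, 12.3]
gripper_width: 0.034
```

{"method": "step_arm", "body": {"steps": [[[0.05,0,0],0],[[0,0,0],0],[[0,0,0],0]]}}

```text
time_s: 33.13
tcp_pos: [0.5537, 0.1772, 0.0676]
eef_rot: [152.7, 89.9, -36.3]
contact_force: [-7.9, -3.6, 20.6]
gripper_width: 0.0339
```

{"method": "step_arm", "body": {"steps": [[[-0.12,0,0],0],[[0,0,0],0],[[0,0,0],0],[[0,0,0],0],[[0,0,0],0]], "fingers": 0.4}}

```text
time_s: 33.55
tcp_pos: [0.5537, 0.1778, 0.0673]
eef_rot: [44.4, 90.0, -144.7]
contact_force: [-0.0, 0.1, 0.3]
gripper_width: 0.0526
```

{"method": "step_arm", "body": {"steps": [[[-0.5,0,0],0],[[-1,0,0],0],[[-1,0,0],0],[[-1,0,0],0],[[-1,0,0],0],[[-1,0,0],0],[[-1,0,0],0],[[0,1,1],0],[[0,1,1],0],[[0,1,0],0],[[0,1,0],0],[[0,1,0],0],[[0,1,0],0],[[0,1,0],0],[[0,1,0],0],[[0,1,0],0],[[0,1,0],0],[[0,1,0],0],[[0,0,0],0]]}}

```text
time_s: 35.13
tcp_pos: [0.4786, -0.0354, 0.1982]
eef_rot: [70.4, 90.0, -118.7]
contact_force: [-0.3, -0.1, -0.1]
gripper_width: 0.0528
```

```bash
python3 - <<'E'
from h import *
show()
s=capture("side");t=capture("top")
cv2.imwrite("pics/t11f.png",t);cv2.imwrite("pics/s11f.png",s)
crop(s,225,120,110,110,7,"s11.png");crop(t,165,165,110,90,7,"t11.png")
E
```

```text
t 35.13 p [478.6 -35.4 198.2] jaw -99.17 toolx [-0. -0. -1.] j [ 19.3   4.2 -27.2   0.  -58.6  61.5] F [-0.3 -0.1 -0.1] w 52.8
```

View pics/s11.png

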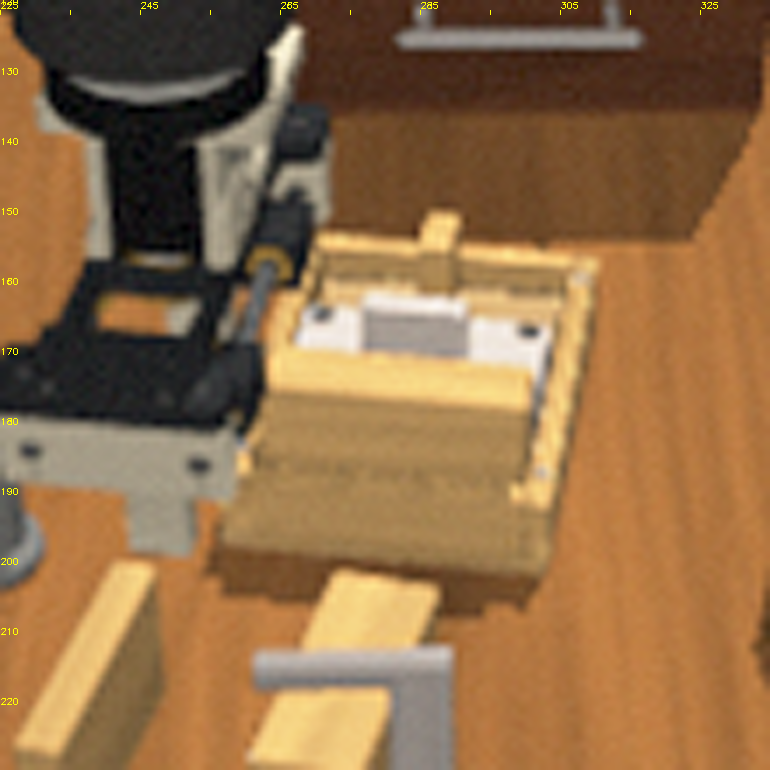

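View pics/t11.png

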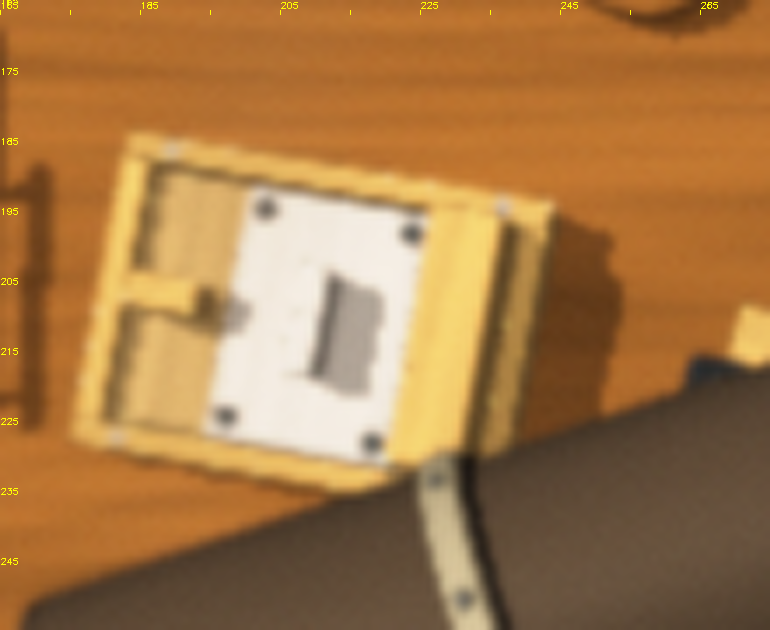

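View pics/t11f.png

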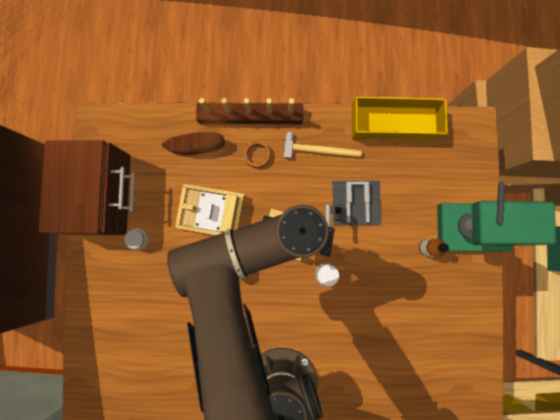

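```bash
python3 - <<'E'
from h import *
t=cv2.imread("pics/t11f.png")
print("mould");rects(t,(185,185,60,47),.04,ch=0,th=165)
p=lambda c:(np.array(c)/7+165-.43)
# block top: corners from crop
q=[(430,203),(503,212),(390,455),(463,462)]
P=px2w("top",[p(a) for a in q],.08)*1000;print(P.round(1)[:,:2].tolist())
print("side");q=[(268,352),(530,372),(268,390),(530,408)]
print((px2w("side",[(a/7+224.57,b/7+119.57) for a,b in q],.08)*1000).round(1)[:,:2].tolist())
s0=cv2.imread("pics/side0.png").astype(int);s1=cv2.imread("pics/s11f.png").astype(int)
d=(abs(s1-s0).max(2)>60).astype(np.uint8)*255
cv2.imwrite("pics/diff.png",d)
E
```

```text
mould
px [209.  211.9] area 854 rect c [562.2 243.8] size [ 88.1 119. ] ang 80.8
[[615.4, 185.7], [611.6, 152.1], [500.0, 201.1], [497.3, 167.8]]
side
[[497.6, 193.6], [614.9, 176.8], [498.7, 164.3], [613.9, 149.6]]
```

View pics/diff.png

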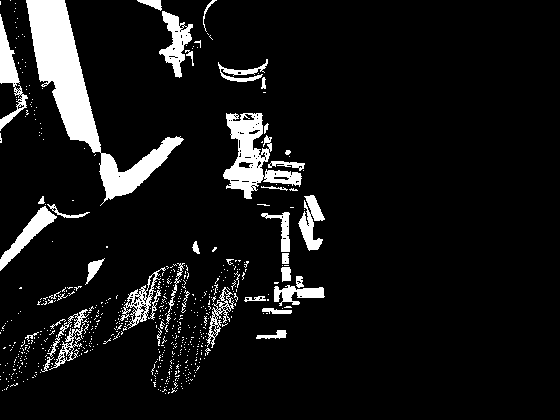

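View pics/s11f.png

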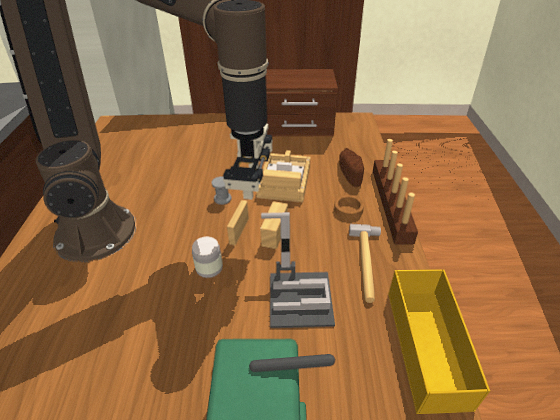

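```bash
python3 -c "
from h import *
show();print(close_job())"
```

```text
t 35.23 p [479.5 -33.8 198.2] jaw -99.16 toolx [ 0.001  0.    -1.   ] j [ 19.5   4.3 -27.1   0.  -58.6  61.3] F [0.3 0.7 0.4] w 52.5
the job is handed in; nothing more can be done
None
```

I packed the tray and handed the job in at 35.2 s. The mould, the board and the 34 mm block now lie side by side on its floor.

**What I did, in order:**
1. Swung the clamp bar up to its stop, about 1.94 rad from the handle's position.
2. Slid the board about 78 mm out of the channel, level, then lifted it and set it against the tray's left wall.
3. Gripped the mould by its lug and slid it along until it touched the board.
4. Stood the 34 mm block in the gap that was left.

**Last checks:**
- **Block:** the fingers read 34 mm on it. It met the tray floor about 10 mm higher than where I gripped it on the bench, which matches the floor thickness.
- **Mould:** it measures 88 × 119 mm in the top view, parallel to the tray within about 0.3°.
- **Everything else:** the side view shows the bar still up and the thin and thick blocks and other items where they were. In the top view the arm hid part of the thick block. The gripper was clear of everything, with no force on it.

**What disagreed:** the two cameras put the block's top about 5 mm apart across the bench (y), and the tray's edges differed by 1–3 mm. Because of this I set the final positions in the tray partly by touch. No other check disagreed, and none failed.

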